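# Tighten a caster's axle nut with a slipping torque driver

### The job

Take the orange torque-limiting driver out of its stand, feel its square bit gently and fully home into the brass axle nut of the caster held in the green nest, and turn it clockwise (seen from above) until its clutch slips. Stop as soon as it has visibly slipped (about 15 degrees is right; never as much as 40), without turning back, then lift it out and stand it fully down in its own stand again. Leave the blue driver and the other parts on the bench alone.

Things in the scene. Friction and masses are not known exactly. Their poses are not given: they have to be found in the camera images.
- driver_grip (a point): orange grip of the torque driver: a block 36 long (its x) x 26 wide (its y) x 46 mm tall, flat upright sides; this point is its centre, on the driver's axis, 95 mm above the tip of the bit; z up along the driver, whose top is 28 mm above this point. Below: a neck 26 mm and a collar 34 mm across, its underside 43 mm below this point; the collar hangs on the stand's top.
- driver: the whole torque driver, 200 to 370 g; origin at the bit's tip, axes as the grip's. A friction clutch joins grip and bit: it slips at about 0.3 N m, goes on slipping at that steady torque for as long as the grip is turned, and does not spring back. White stripe on the collar and red stripe on the shaft line up until it has slipped.
- driver_tip (a point): tip of the driver's bit, on its axis; z up the shaft, x square to a flat of the bit (along the grip's x at the start; the angle between the two x axes is how far the clutch has slipped). The bit is 12.7 mm square, 20 mm long, its first 5 mm a round taper from 8 to 12.6 mm across; above it the shaft is 18 mm across up to the collar, 52 mm above the tip.
- nut_recess (a point): middle of the mouth of the square recess in the brass axle nut (a 32 mm square block, 18 mm tall, top level with this point, 72 mm over the table); z up, x square to a side of the recess, which is 14.2 mm square, parallel to the nut's sides, 15 mm deep, with a 1.5 mm bevel; its floor is the axle's flat end.
- nut_mark (a point): small red paint mark on the nut's top near one corner, 17.7 mm from its axis. The nut turns about the upright axle without moving down: easily (0.04 N m) either way until, 20 to 46 degrees clockwise from its start, it is tight and stops firmly; nothing in its look tells where.
- axle: end of the caster's upright axle, the flat floor of the nut's recess, on which the bit lands when fully home; firm, but to be pressed only gently (its bearing spoils at 30 N); origin on the table, below it
- caster: green nest (150 x 150 x 16 mm, fixed) with the caster clamped in it, axle upright; origin under the middle of the nest, below the nut; x towards the caster's upright mounting plate (68 mm from the axle, 82 mm high). The white wheel is 100 mm across, its top at 50 mm.
- stand_hole (a point): middle of the mouth of the hole in the orange-striped aluminium stand of the torque driver: a fixed block 70 x 70 mm, 55 mm tall, this point on its top; z up. The round hole is 24 mm across with a 3 mm bevel and goes right through; with the driver fully down, the collar rests on the top and the tip is 52 mm below this point
- plain_driver_grip (a point): centre of the blue grip of an ordinary driver of the same shape, in the blue-striped stand of the same size; not to be used
- washer_a: loose dark washer, 30 mm across, 5 mm thick, origin under its centre
- washer_b: another such washer
- sleeve_a: loose bright steel sleeve lying on the table, 14 mm thick, 60 mm long along its x; origin under its middle
- sleeve_b: another such sleeve
- pliers: pliers with red handles lying flat, 175 mm long along x, 15 mm high; origin on the table near the middle
- spare_wheel: loose white caster wheel lying flat, 100 mm across, 32 mm high; origin under its centre
Mind the look-alikes: they are no part of the job. Of the things that look like the driver, take the one that is nearest to the robot's base at the start.

How it is judged:
By the outcome, as a careful person would: the job done as asked, in the order asked, and still so for the second after the job is handed in, with the robot touching nothing.
It also fails if it takes over 64 s, if anything falls off the work surface, if the arm or the gripper's body presses on something with over 40 N, if the wrist force passes 120 N, or if a joint passes its speed limit or range.

### The arm

A 7-joint arm with a two-finger parallel gripper is mounted at the origin on the work surface. World frame = base frame: x ahead of the robot, y to its left, z up, the work surface at z = 0. Lengths are in m, angles in rad, forces in N, time in s.
With the tool pointing down it reaches from about 0.4 to 0.875 m from the base axis. Payload 19.3 kg.
Tool frame: the origin (TCP) lies on the centre line of the jaws, within the pads' length; the fingertips stand 25 mm ahead of it and the grasp point (between the pads) lies 6 mm ahead of it (tips_ahead is the distance from the TCP to the fingertips, in m); z points along the fingers, y is the direction in which the jaws open and shut (so a half turn about z gives the same grasp; the last joint's range is limited). The gripper opens to 85 mm and grips with 20 to 120 N. Pads are 22 mm wide; open, the fingers measure 114 mm over their backs; the gripper's body (76 mm by 85 mm) begins 54 mm behind the grasp point. The pads swing forward as they close: fully open they stand 13 mm farther back than shut.
Start: joints at [-1.412, 0.521, -0.036, 1.599, 0.021, 1.021, -0.113], TCP at [0.142, 0.609, 0.224] pointing down, gripper open.
Joint ranges: [-2.91, 2.91], [-0.3, 2.13], [-1.5, 1.42], [0.17, 2.43], [-1.26, 4.41], [0.16, 1.93], [-2.52, 2.52]. Speed limits (rad/s): [1.89, 1.89, 2.39, 2.39, 3.01, 3.01, 3.01].

### API

Orientations are given as [roll, pitch, yaw] about the fixed x, y, z axes, in that order (R = Rz(yaw) Ry(pitch) Rx(roll)).
In Python, from workcell import observe, grab_frame, job_done, outline_of, tips_ahead gives the robot as it stands. The module is installed in compiled form; this text tells all that it offers.
- The arm moves only by the tool move_arm, never from a script. Its argument "motion" is a list of rows, each a list of 2 entries, a list of its own where there are three numbers: the shift along the world's x, y, z in mm, then the turn, a rotation vector about the world's x, y, z in rad. A call has 1 to 12 rows; each row is the pose to reach, as a shift and turn from the pose commanded when the call began; what a row does not reach only later rows make up. A row lasts 1/8 s, in which the tool goes at most 62.5 mm and 10.7 degrees, less where a joint would pass 70% of its speed; a pose out of reach is approached as far as the arm can. A call with a gripper value outside its range is refused whole. "jaw" is the finger opening in mm, from 0 to 85.4, set as the call begins (left out, the last holds). The fingers move at their own pace and stop on an object; "grip_force" is the grip in N (left out, the last holds). Time passes only in rows, so rows that repeat a pose let the fingers close. It gives the time, the measured TCP pose, the force and the opening at its end, in the units of the state.
- observe(): the state, without advancing time (a new reading comes with each control period).
- grab_frame(name): name is "scene" or "side" or "wrist"; returns a dict with "frame" (400x640x3 uint8, red, green, blue), "fx", "fy", "cx", "cy" (pixels), "T" (4x4, takes a point from camera to world coordinates); the wrist camera has in their place "mount" (4x4, takes a point from camera to tool coordinates, whose origin is the TCP and whose axes are the flange's). Camera axes: x right, y down, z forward; pixel columns grow to the right and rows downward; lengths in m; the calibration is good to about 2 mm. A picture is of the moment at which its call begins: read the wrist's pose just before it. There is no depth.
- job_done(): hands the job in, once; it reports no verdict.
Trained networks look in the newest picture that a camera, given by its name, has taken for a name from the list of things; names that differ only in an ending like _2 or _b are one class to them, and where a whole thing is asked for, a point or a joint stands for the part that bears it (a point fixed in the world has none). Each returns a list of dicts, best first, with "score" (0 to 1); they miss things now and then, are a little off and sometimes report something else, mostly with a low value. They report only what shows in the picture. A call takes as long as a camera call. They do not tell look-alikes from the thing itself.
- outline_of(label, camera): "pixels" (400x640 bool, what is visible of it) and "pixel" ([column, row] in pixels, amid what is visible of it).
The state is a dict: "clock": time; "qpos": joint angles; "qd": joint speeds; "joint_efforts": joint torques, N m; "position": TCP position; "tool_rot": TCP orientation; "force": force on the tool from outside, world axes, zero at the start; "moment": the same for the moment, N m; "grip_width": finger opening in m.
Only numpy, scipy, OpenCV 4.12 (cv2) and the standard library are available. Lean on these libraries where they do the work, as an engineer would, in place of code of your own. Each camera call takes 0.05 s, during which the arm holds its last target.

## Working session

There is one attempt and no reset: what is moved stays moved. The work goes in short steps, Python scripts to look and compute and a tool call to move; the robot and the scene stay as the last step left them, time stands still between calls to the robot, and variables do not carry over. Pictures are saved under pics/ and viewed, and the job is handed in when it is done.

Besides the shell and the picture viewer there is one more tool, called after "Emit:" as name([rows], argument=value, ...), one row to a line, values as JSON. move_arm: Moves the arm, as the interface text tells. Its arguments: {"type":"object","properties":{"motion":{"type":"array"},"jaw":{"type":"number"},"grip_force":{"type":"number"}},"required":["motion"]}

```bash
mkdir -p pics
cat > h.py <<'E'
import numpy as np, cv2, pickle
from workcell import *
def save(name,fn,crop=None,scale=1):
    g=grab_frame(name); f=g['frame'][:,:,::-1].copy()
    if crop: f=f[crop[1]:crop[3],crop[0]:crop[2]]
    if scale!=1: f=cv2.resize(f,None,fx=scale,fy=scale,interpolation=cv2.INTER_CUBIC)
    cv2.imwrite('pics/'+fn,f); return g
def toolT(s):
    from scipy.spatial.transform import Rotation as R
    T=np.eye(4);T[:3,3]=s['position'];T[:3,:3]=R.from_euler('xyz',s['tool_rot']).as_matrix();return T
def camT(g,s=None): return g['T'] if 'T' in g else toolT(s)@g['mount']
def onz(g,px,z,s=None):
    T=camT(g,s);d=T[:3,:3]@np.array([(px[0]-g['cx'])/g['fx'],(px[1]-g['cy'])/g['fy'],1]);o=T[:3,3]
    return o+d*(z-o[2])/d[2]
def proj(g,p,s=None):
    T=camT(g,s);q=T[:3,:3].T@(np.array(p)-T[:3,3]);return [g['fx']*q[0]/q[2]+g['cx'],g['fy']*q[1]/q[2]+g['cy']]
E
python3 - <<'E'
from h import *
s=observe();print({k:np.round(v,3) for k,v in s.items()}, tips_ahead if not callable(tips_ahead) else tips_ahead())
for n in ['scene','side','wrist']:
    g=save(n,n+'0.png')
    print(n,g['fx'],g['cx'],g['cy'],np.round(camT(g,s),3).tolist())
    for l in ['driver_grip','stand_hole','nut_recess','nut_mark','caster','plain_driver_grip','driver']:
        try:print(l,[(np.round(o['pixel']).tolist(),round(o['score'],2),int(o['pixels'].sum())) for o in outline_of(l,n)])
        except Exception as e: print(l,e)
E
```

```text
{'clock': np.float64(0.0), 'qpos': array([-1.412,  0.522, -0.036,  1.6  ,  0.021,  1.021, -0.113]), 'qd': array([ 0.   , -0.   , -0.   ,  0.001, -0.001,  0.001, -0.   ]), 'joint_efforts': array([-1.0000e-03, -9.2711e+01,  1.9790e+00, -3.6993e+01,  1.8000e-02,
        8.0000e-03,  0.0000e+00]), 'position': array([0.142, 0.608, 0.224]), 'tool_rot': array([-3.14 ,  0.   ,  2.913]), 'force': array([-0.688, -0.067, -0.287]), 'moment': array([ 0.004,  0.06 , -0.034]), 'grip_width': np.float64(0.085)} 0.025
scene 408.96226506371573 316.1401837406917 204.58392027845176 [[-0.781, 0.487, -0.39, 0.986], [0.624, 0.623, -0.471, 0.54], [0.014, -0.612, -0.791, 0.961], [0.0, 0.0, 0.0, 1.0]]
driver_grip [([252.0, 131.0], 0.73, 321), ([389.0, 242.0], 0.73, 168), ([279.0, 139.0], 0.62, 229), ([240.0, 153.0], 0.52, 279), ([387.0, 251.0], 0.39, 2809)]
stand_hole [([280.0, 159.0], 0.77, 612)]
nut_recess [([386.0, 242.0], 0.75, 189)]
nut_mark [([393.0, 239.0], 0.6, 199)]
caster [([389.0, 251.0], 0.78, 2836)]
plain_driver_grip [([322.0, 183.0], 0.87, 333), ([453.0, 331.0], 0.48, 851)]
driver [([252.0, 129.0
[... 333 characters left out ...]
0], 0.63, 309), ([317.0, 169.0], 0.33, 30)]
stand_hole [([340.0, 280.0], 0.83, 696)]
nut_recess [([271.0, 176.0], 0.65, 87)]
nut_mark [([380.0, 344.0], 0.58, 1330), ([272.0, 177.0], 0.51, 78)]
caster [([273.0, 187.0], 0.76, 1550)]
plain_driver_grip [([308.0, 218.0], 0.71, 242), ([251.0, 152.0], 0.32, 314)]
driver [([382.0, 267.0], 0.79, 357), ([367.0, 289.0], 0.73, 338)]
wrist 319.47343978842906 314.1699499913018 199.97630215068259 [[0.227, 0.929, 0.294, 0.066], [0.974, -0.216, -0.07, 0.625], [-0.001, 0.302, -0.953, 0.374], [0.0, 0.0, 0.0, 1.0]]
driver_grip [([251.0, 362.0], 0.61, 85)]
stand_hole []
nut_recess []
nut_mark []
caster [([130.0, 396.0], 0.88, 303)]
plain_driver_grip []
driver []
```

View pics/scene0.png

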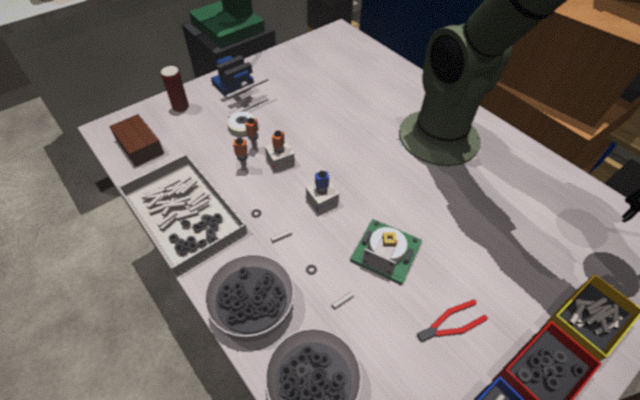

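View pics/side0.png

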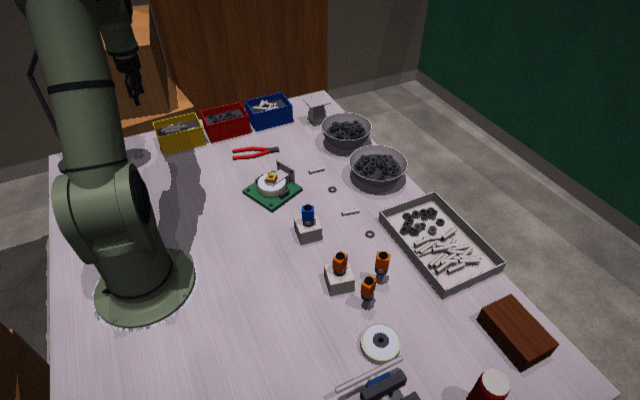

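View pics/wrist0.png

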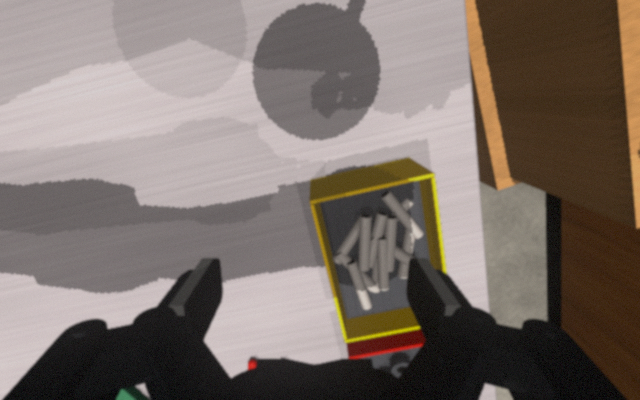

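Run:
```python
import cv2
a=cv2.imread('pics/scene0.png')[90:220,200:360]
cv2.imwrite('pics/scene0c.png',cv2.resize(a,None,fx=4.5,fy=4.5,interpolation=cv2.INTER_CUBIC))
a=cv2.imread('pics/side0.png')[200:350,280:450]
cv2.imwrite('pics/side0c.png',cv2.resize(a,None,fx=4,fy=4,interpolation=cv2.INTER_CUBIC))
```

```text
(no output)
```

View pics/scene0c.png

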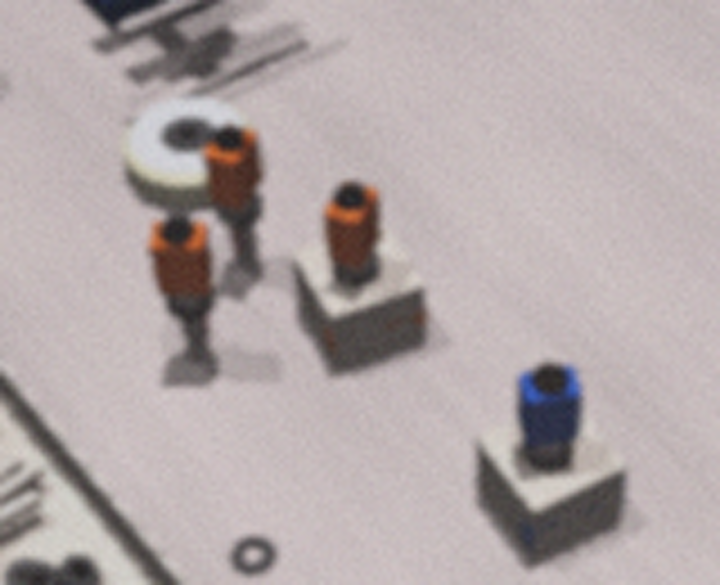

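View pics/side0c.png

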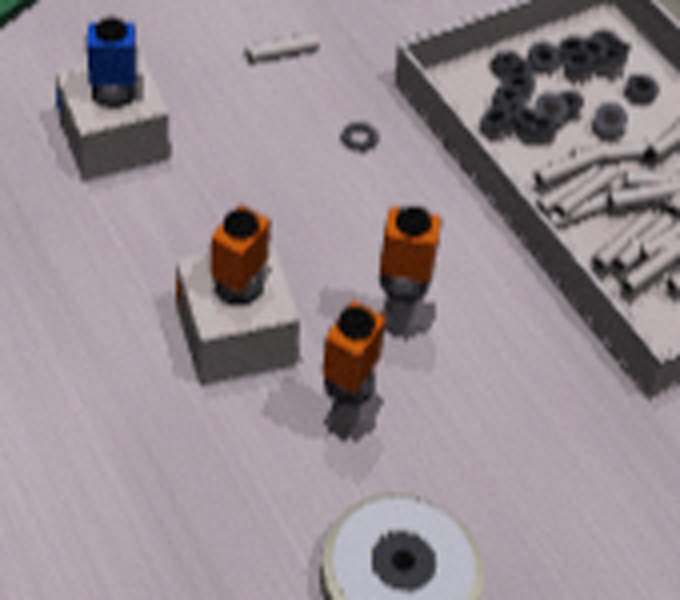

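Three orange candidates in the scene view: (279,139) in the orange-striped aluminium stand, and (252,131) and (240,153) standing on dark feet. The one at (279,139) fits the "own stand" description. I'll check the distances next.

Run:
```python
from h import *
P={}
for n in ['scene','side']:
    g=grab_frame(n)
    for l in ['driver','driver_grip','plain_driver_grip','nut_recess','nut_mark','stand_hole']:
        for o in outline_of(l,n):
            z={'nut_recess':.072,'nut_mark':.072,'stand_hole':.055}.get(l,.098)
            print(n,l,np.round(o['pixel']),round(o['score'],2),np.round(onz(g,o['pixel'],z),3), 'dist',round(np.hypot(*onz(g,o['pixel'],z)[:2]),3))
    # visually: top cap centres
T={'scene':{'stand':(200+351/4.5,90+193/4.5),'A':(200+230/4.5,90+137/4.5),'B':(200+179/4.5,90+229/4.5),'blue':(200+549/4.5,90+378/4.5)},
'side':{'stand':(280+241/4,200+222/4),'A':(280+357/4,200+322/4),'B':(280+413/4,200+221/4),'blue':(280+111/4,200+30/4)}}
for n in T:
    g=grab_frame(n)
    for k,p in T[n].items(): 
        q=onz(g,p,.126);print(n,k,np.round(q,4),np.hypot(*q[:2]))
```

```text
scene driver [254. 130.] 0.87 [ 0.528 -0.322  0.098] dist 0.618
scene driver [241. 149.] 0.85 [ 0.606 -0.275  0.098] dist 0.666
scene driver [281. 142.] 0.71 [ 0.495 -0.225  0.098] dist 0.544
scene driver [240. 121.] 0.4 [ 0.54  -0.384  0.098] dist 0.662
scene driver_grip [241. 150.] 0.76 [ 0.61  -0.272  0.098] dist 0.667
scene driver_grip [258. 131.] 0.73 [ 0.523 -0.31   0.098] dist 0.608
scene driver_grip [280. 139.] 0.48 [ 0.491 -0.239  0.098] dist 0.546
scene plain_driver_grip [320. 183.] 0.85 [ 0.505 -0.028  0.098] dist 0.506
scene plain_driver_grip [278. 156.] 0.52 [ 0.536 -0.185  0.098] dist 0.567
scene nut_recess [389. 241.] 0.54 [0.472 0.219 0.072] dist 0.521
scene nut_mark [390. 236.] 0.62 [0.459 0.208 0.072] dist 0.504
scene stand_hole [280. 156.] 0.91 [ 0.507 -0.217  0.055] dist 0.552
side driver [380. 265.] 0.8 [ 0.59  -0.294  0.098] dist 0.66
side driver [367. 288.] 0.79 [ 0.522 -0.342  0.098] dist 0.624
side driver [341. 264.] 0.61 [ 0.499 -0.245  0.098] dist 0.556
side driver [350. 214.] 0.19 [ 0.61  -0.09   0.098] dist 0.617
side driver_grip [370. 289.] 0.86 [ 0.526 -0.347  0.098] dist 0.63
side driver_grip [377. 264.] 0.76 [ 0.585 -0.285  0.098] dist 0.651
side driver_grip [339. 265.] 0.7 [ 0.491 -0.244  0.098] dist 0.549
side plain_driver_grip [306. 216.] 0.8 [ 0.488 -0.036  0.098] dist 0.489
side nut_recess [271. 176.] 0.51 [0.468 0.216 0.072] dist 0.515
side nut_mark [271. 178.] 0.68 [0.462 0.201 0.072] dist 0.504
scene stand [ 0.4947 -0.2396  0.126 ] 0.5496666873020547
scene A [ 0.5274 -0.3354  0.126 ] 0.6250260046940199
scene B [ 0.6028 -0.28    0.126 ] 0.6646567854265286
scene blue [ 0.4949 -0.0313  0.126 ] 0.4959302016170602
side stand [ 0.4981 -0.2378  0.126 ] 0.5519347523317693
side A [ 0.5265 -0.3409  0.126 ] 0.6272792702991178
side B [ 0.6011 -0.287   0.126 ] 0.6660623363675154
side blue [ 0.4954 -0.0337  0.126 ] 0.49658354281043104
```

The orange-striped stand's driver is at (0.496, -0.239), 0.55 m from the base. The other two oranges are at 0.63 and 0.67 m, so this is the right one. The nut is near (0.468, 0.216), and the arm passes it on the way, so I'll work out a wrist view of it first.

Run:
```python
from h import *
s=observe();g=grab_frame('wrist');np.set_printoptions(suppress=True,precision=4)
print(g['mount'])
T=toolT(s)
# where would pts at tool z ahead appear
for z in [0,.025,.1,.15,.2]: print(z,proj(g,(T@[0,0,z,1])[:3],s))
print(T[:3,:3])
```

```text
[[ 0.     -0.9533 -0.3019  0.0771]
 [ 1.      0.     -0.     -0.0005]
 [ 0.     -0.3019  0.9533 -0.1497]
 [ 0.      0.      0.      1.    ]]
0 [np.float64(315.2025492475442), np.float64(254.45988082949006)]
0.025 [np.float64(315.07351204499486), np.float64(234.92147430198634)]
0.1 [np.float64(314.82759531864514), np.float64(197.68553864613872)]
0.15 [np.float64(314.7268681830664), np.float64(182.4337532353565)]
0.2 [np.float64(314.6530613224589), np.float64(171.25815101693897)]
[[-0.9739  0.2269  0.    ]
 [ 0.2269  0.9739  0.    ]
 [-0.      0.     -1.    ]]
```

Emit:
move_arm([
  [[40,-50,10],[0,0,0]],
  [[90,-110,20],[0,0,0]],
  [[140,-170,30],[0,0,0]],
  [[190,-230,40],[0,0,0]],
  [[240,-290,50],[0,0,0]],
  [[270,-340,60],[0,0,0]],
  [[270,-370,60],[0,0,0]],
])

```text
clock: 2.92
position: [0.402, 0.2614, 0.2821]
tool_rot: [3.141, 0.001, 2.912]
force: [1.2, 0.7, -1.0]
grip_width: 0.0857
```

Run:
```python
from h import *
s=observe();print(s['clock'],s['position'],s['tool_rot'],s['qpos'])
g=save('wrist','w1.png')
print([ (o['pixel'],o['score']) for o in outline_of('nut_recess','wrist')])
print(proj(g,[.47,.216,.072],s))
```

```text
2.925 [0.40199931 0.26141604 0.28206417] [3.14090798e+00 6.00154144e-04 2.91240013e+00] [-0.78750865  0.22243028  0.10428606  1.90278371 -0.02693762  1.01680144
  0.66998337]
[([290.2, 224.2], 0.73), ([272.3, 330.5], 0.67)]
[np.float64(290.8817861718986), np.float64(230.93613723431926)]
```

View pics/w1.png

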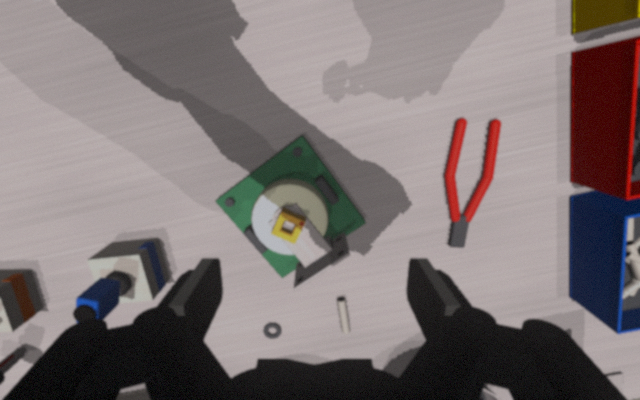

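Emit:
move_arm([
  [[25,-20,-35],[0,0,0]],
  [[60,-45,-90],[0,0,0]],
  [[60,-45,-95],[0,0,0]],
  [[60,-45,-95],[0,0,0]],
])

```text
clock: 3.52
position: [0.4604, 0.2181, 0.1862]
tool_rot: [-3.141, -0.001, 2.912]
force: [0.8, -0.3, 0.5]
grip_width: 0.0856
```

Run:
```python
from h import *
s=observe();print(s['clock'],s['position'],s['tool_rot'],s['qpos'])
g=save('wrist','w2.png',(220,110,420,270),4)
import pickle;pickle.dump((s,g),open('w2.pkl','wb'))
for l in ['nut_recess','nut_mark']:print([ (o['pixel'],o['score'],onz(g,o['pixel'],.072,s)) for o in outline_of(l,'wrist')])
```

```text
3.525 [0.46044965 0.21812866 0.18624054] [-3.14084006e+00 -9.53557388e-04  2.91231528e+00] [-0.65688313  0.39232259  0.12721628  1.94493385 -0.06722197  0.8095339
  0.84874709]
[([311.8, 199.6], 0.87, array([0.46570698, 0.21415227, 0.072     ]))]
[([309.2, 203.3], 0.96, array([0.46847651, 0.21117652, 0.072     ]))]
```

View pics/w2.png

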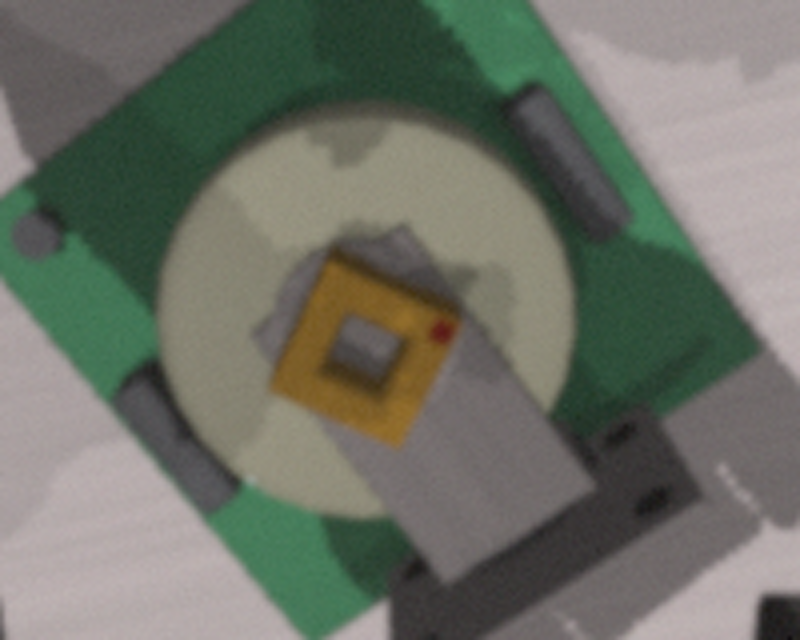

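```bash
cat >> h.py <<'E'
def rect(g,c,z,half,ppm,s=None,R=None):
    # top-down image of plane z; columns = +x, rows = -y  (ppm px per mm)
    n=int(2*half*1000*ppm)
    W=np.array([[c[0]-half,c[1]+half],[c[0]+half,c[1]+half],[c[0]+half,c[1]-half],[c[0]-half,c[1]-half]])
    src=np.float32([proj(g,[*w,z],s) for w in W]);dst=np.float32([[0,0],[n,0],[n,n],[0,n]])
    H=cv2.getPerspectiveTransform(src,dst)
    return cv2.warpPerspective(g['frame'][:,:,::-1].copy(),H,(n,n),flags=cv2.INTER_CUBIC)
E
python3 - <<'E'
from h import *
s,g=pickle.load(open('w2.pkl','rb'))
c=(.466,.214);im=rect(g,c,.072,.03,10,s)
hsv=cv2.cvtColor(im,cv2.COLOR_BGR2HSV)
m=((hsv[...,0]>14)&(hsv[...,0]<30)&(hsv[...,1]>150)&(hsv[...,2]>125)).astype(np.uint8)
r=((hsv[...,0]<8)|(hsv[...,0]>170))&(hsv[...,1]>140)
cn,_=cv2.findContours(m,cv2.RETR_EXTERNAL,cv2.CHAIN_APPROX_NONE)
k=max(cn,key=cv2.contourArea);R=cv2.minAreaRect(k);print(R)
w=lambda p:(c[0]+(p[0]-300)/1e4,c[1]-(p[1]-300)/1e4)
print('centre',w(R[0])); print('red',w(np.argwhere(r).mean(0)[::-1]),r.sum())
b=cv2.boxPoints(R);cv2.polylines(im,[b.astype(int)],True,(255,0,0),1)
for p in b:print(w(p))
cv2.circle(im,(300,300),2,(255,255,0),-1)
cv2.imwrite('pics/rect2.png',im)
E
```

```text
((355.43243408203125, 328.3302001953125), (171.01414489746094, 254.87794494628906), 38.55839920043945)
centre (0.47154324340820314, 0.21116697998046874)
red (np.float64(0.46321359423274977), np.float64(0.23094263645726054)) 971
(np.float32(0.45691338), np.float32(0.20653135))
(np.float32(0.47280023), np.float32(0.22646213))
(np.float32(0.4861731), np.float32(0.21580261))
(np.float32(0.47028622), np.float32(0.19587183))
```

View pics/rect2.png

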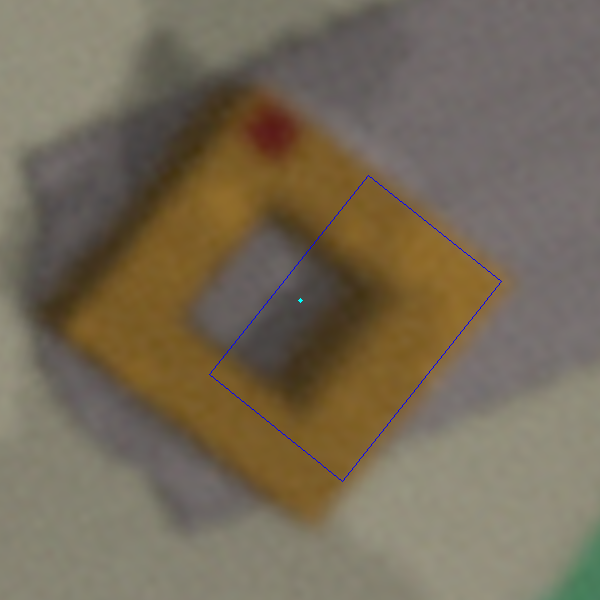

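```bash
cat >> h.py <<'E'
def fitnut(g,s,c,ppm=10,dbg=None,z=.072,vmin=95,smin=150):
    im=rect(g,c,z,.03,ppm,s);hsv=cv2.cvtColor(im,cv2.COLOR_BGR2HSV)
    m=((hsv[...,0]>10)&(hsv[...,0]<32)&(hsv[...,1]>smin)&(hsv[...,2]>vmin)).astype(np.uint8)
    m|=(((hsv[...,0]<10)|(hsv[...,0]>170))&(hsv[...,1]>150)).astype(np.uint8)
    m=cv2.morphologyEx(m,cv2.MORPH_CLOSE,np.ones((9,9)))
    cn,_=cv2.findContours(m,cv2.RETR_EXTERNAL,cv2.CHAIN_APPROX_NONE)
    k=max(cn,key=cv2.contourArea);R=cv2.minAreaRect(k)
    cen=(c[0]+(R[0][0]-300)/1e4,c[1]-(R[0][1]-300)/1e4)
    if dbg: cv2.polylines(im,[cv2.boxPoints(R).astype(int)],True,(255,0,0),1);cv2.imwrite('pics/'+dbg,im)
    return cen,R[1],-R[2]
E
python3 - <<'E'
from h import *
s,g=pickle.load(open('w2.pkl','rb'))
for v in (70,85,95,105):print(v,fitnut(g,s,(.466,.214),dbg='r%d.png'%v,vmin=v))
E
```

```text
70 ((0.46363500061035157, 0.21385937194824217), (331.093017578125, 311.0869140625), -37.85231018066406)
85 ((0.4639832763671875, 0.21350692138671876), (318.9105224609375, 312.2463684082031), -38.43730163574219)
95 ((0.46413907165527346, 0.21337537841796875), (314.3419189453125, 312.6419677734375), -38.55839920043945)
105 ((0.46429634399414066, 0.21328292541503907), (310.629638671875, 312.3475341796875), -38.65980529785156)
```

View pics/r95.png

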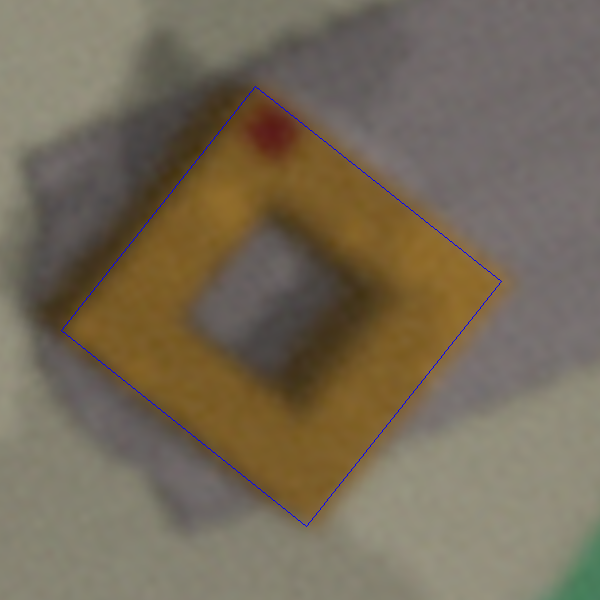

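Run:
```python
from h import *
for i in range(4):
    s=observe();print(s['clock'],s['position'],s['qd'])
    g=grab_frame('wrist'); print(fitnut(g,s,(.466,.214),dbg='s%d.png'%i))
```

```text
3.675 [0.46068149 0.2191325  0.18774996] [-0.00042606 -0.00386403  0.00239974  0.00218253  0.00034561 -0.00304308
  0.00180951]
((0.4642592651367188, 0.21340299377441405), (314.6688232421875, 311.6969909667969), -38.41805648803711)
3.725 [0.4606944  0.21910838 0.18773678] [ 0.00114397  0.0017746   0.00306448  0.00287328  0.00116833 -0.00194101
  0.00304281]
((0.4642542419433594, 0.21343175048828125), (314.1474914550781, 313.64300537109375), -38.899940490722656)
3.775 [0.46068838 0.21898439 0.18761713] [ 0.00331316  0.00261357  0.00272859  0.00298554 -0.00056966 -0.00380455
  0.00264725]
((0.4641677337646485, 0.21347532958984375), (316.80999755859375, 311.2529602050781), -38.130008697509766)
3.825 [0.46067254 0.21882874 0.18747071] [ 0.0026848   0.00534138  0.00089292  0.00278991  0.00188794 -0.00194844
  0.000645  ]
((0.4641384185791016, 0.2133695831298828), (315.77447509765625, 310.5474853515625), -38.36748504638672)
```

Emit:
move_arm([
  [[0,-30,40],[0,0,0]],
  [[5,-80,80],[0,0,0]],
  [[10,-135,95],[0,0,0]],
  [[13,-190,95],[0,0,0]],
  [[17,-245,95],[0,0,0]],
  [[21,-300,95],[0,0,0]],
  [[25,-355,95],[0,0,0]],
  [[30,-410,95],[0,0,0]],
  [[35,-458,95],[0,0,0]],
  [[35,-458,95],[0,0,0]],
  [[35,-458,95],[0,0,0]],
])

```text
clock: 5.25
position: [0.4958, -0.2393, 0.2817]
tool_rot: [3.141, 0.0, 2.913]
force: [0.6, -0.1, -1.1]
grip_width: 0.0853
```

Run:
```python
from h import *
grab_frame('side');s=observe();print(s['clock'],s['position'],s['tool_rot'],s['qpos'])
g=save('wrist','w3.png')
pickle.dump((s,g),open('w3.pkl','wb'))
cv2.imwrite('pics/w3c.png',cv2.resize(g['frame'][80:280,190:450,::-1],None,fx=3,fy=3,interpolation=cv2.INTER_CUBIC))
for l in ['driver_grip','stand_hole']:print([ (o['pixel'],o['score'],onz(g,o['pixel'],.126,s)) for o in outline_of(l,'wrist')])
```

```text
5.3 [ 0.49591934 -0.23877824  0.28170112] [3.14105045e+00 7.70217601e-05 2.91397172e+00] [ 0.06569215  0.36092429  0.36847848  1.74356054 -0.14662532  1.06408282
  1.82707088]
[([322.1, 172.3], 0.9, array([ 0.48906862, -0.22971204,  0.126     ])), ([299.0, 265.5], 0.78, array([ 0.58307232, -0.276131  ,  0.126     ]))]
[([311.8, 151.4], 0.61, array([ 0.4669195 , -0.23485526,  0.126     ]))]
```

View pics/w3.png

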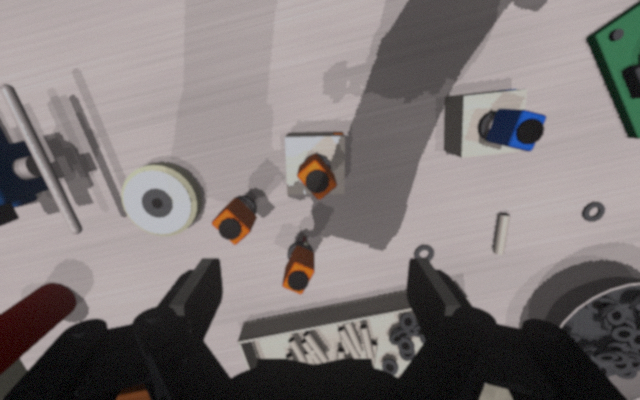

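View pics/w3c.png

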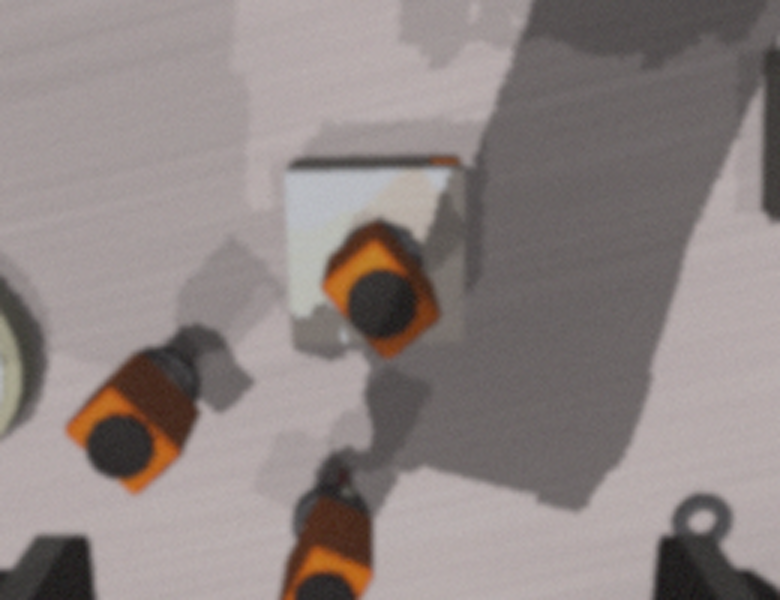

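Run:
```python
from h import *
s,g=pickle.load(open('w3.pkl','rb'))
im=rect(g,(.495,-.238),.121,.03,10,s);cv2.imwrite('pics/rect3.png',im)
im=rect(g,(.495,-.238),.055,.05,6,s);cv2.imwrite('pics/rect3b.png',im)
```

```text
(no output)
```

View pics/rect3.png

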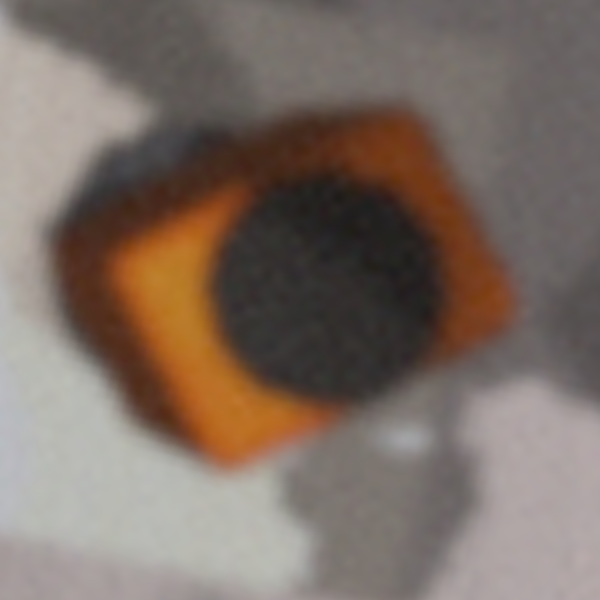

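View pics/rect3b.png

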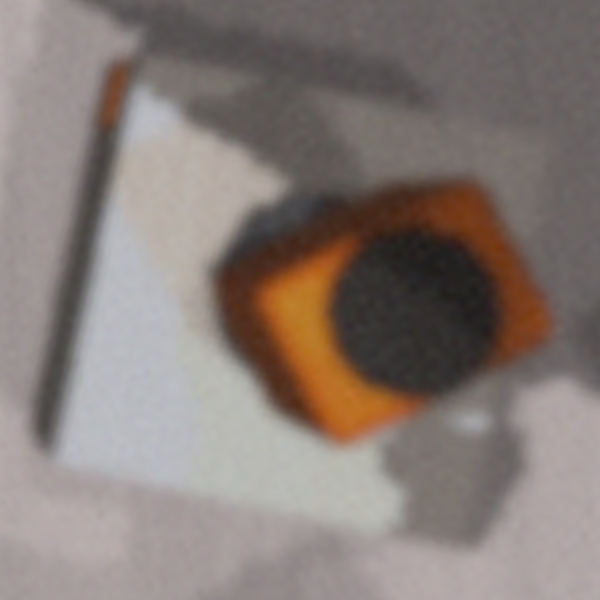

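The driver is the one at (318,178) in the wrist view, in the block with the orange stripe. Its grip centre is at (0.4965, -0.2364) with long axis at about 27.7°. I'll turn -49° so the jaws close along its length, which keeps the last joint well within range, then look again.

Emit:
move_arm([
  [[0,2,0],[0,0,-0.18]],
  [[0,2,-10],[0,0,-0.36]],
  [[0,2,-30],[0,0,-0.54]],
  [[0,2,-55],[0,0,-0.72]],
  [[1,2,-80],[0,0,-0.859]],
  [[1,2,-80],[0,0,-0.859]],
  [[1,2,-80],[0,0,-0.859]],
])

```text
clock: 6.32
position: [0.4972, -0.2378, 0.2025]
tool_rot: [3.141, 0.001, 2.058]
force: [0.3, 0.8, -0.6]
grip_width: 0.0854
```

Run:
```python
from h import *
grab_frame('side');s=observe();print(s['clock'],s['position'],s['tool_rot'],s['qpos'])
g=save('wrist','w4.png')
pickle.dump((s,g),open('w4.pkl','wb'))
im=rect(g,(.4965,-.2364),.121,.03,10,s);cv2.imwrite('pics/rect4.png',im)
im=rect(g,(.4965,-.2364),.126,.03,10,s);cv2.imwrite('pics/rect4b.png',im)
print(toolT(s)@g['mount'])
```

```text
6.375 [ 0.4972131  -0.23790895  0.2026903 ] [3.14048875e+00 8.58710480e-04 2.05684994e+00] [-0.04171612  0.480216    0.52833048  1.84107175 -0.30253484  0.8991438
  1.11352482]
[[ 8.84171465e-01  4.45034311e-01  1.42074922e-01  4.60993458e-01]
 [ 4.67162050e-01 -8.42721642e-01 -2.67544112e-01 -1.70025219e-01]
 [ 6.63301734e-04  3.02926881e-01 -9.53013570e-01  3.52367437e-01]
 [ 0.00000000e+00  0.00000000e+00  0.00000000e+00  1.00000000e+00]]
```

View pics/rect4.png

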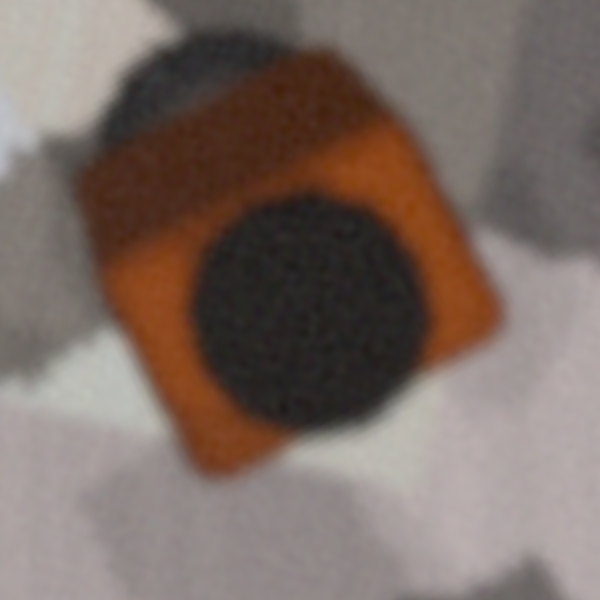

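View pics/w4.png

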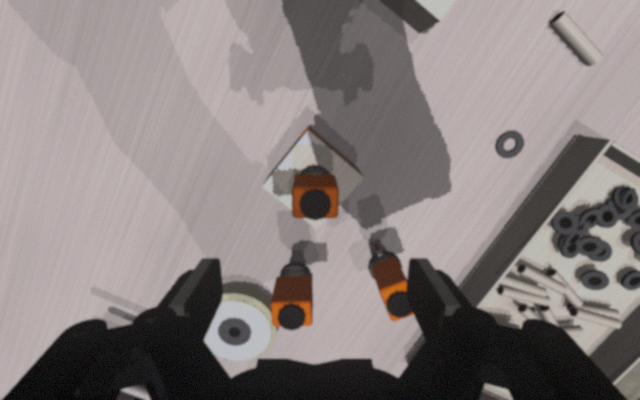

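Second view agrees: grip centre at (0.497, -0.236), aligned with the jaws. Next I'll descend and grip.

Emit:
move_arm([
  [[0,2,-30],[0,0,0]],
  [[0,2,-60],[0,0,0]],
  [[0,2,-85],[0,0,0]],
  [[0,2,-96],[0,0,0]],
  [[0,2,-96],[0,0,0]],
])

```text
clock: 7.05
position: [0.4968, -0.236, 0.1059]
tool_rot: [3.142, -0.0, 2.054]
force: [-0.0, 0.0, 1.1]
grip_width: 0.0853
```

Emit:
move_arm([
  [[0,0,0],[0,0,0]],
  [[0,0,0],[0,0,0]],
  [[0,0,0],[0,0,0]],
  [[0,0,0],[0,0,0]],
  [[0,0,0],[0,0,0]],
  [[0,0,0],[0,0,0]],
], jaw=25, grip_force=60)

```text
clock: 7.8
position: [0.4971, -0.236, 0.1064]
tool_rot: [3.141, 0.001, 2.054]
force: [-2.8, 1.8, 11.0]
grip_width: 0.0345
```

Run:
```python
from h import *
s=observe();print(s['clock'],s['position'],s['tool_rot'],s['qpos'],s['grip_width'],s['force'],s['moment'])
g=save('wrist','w5.png')
g=save('side','sd5.png',(290,200,420,310),5)
```

```text
7.8 [ 0.49706968 -0.2360352   0.1063941 ] [3.14071283e+00 5.95461711e-04 2.05382541e+00] [ 0.02019624  0.61216066  0.44534289  1.9165394  -0.39562157  0.69847459
  1.18493908] 0.034546841561651276 [-2.82383037  1.7903584  10.9969969 ] [0.30365864 0.49242955 0.06350305]
```

View pics/w5.png

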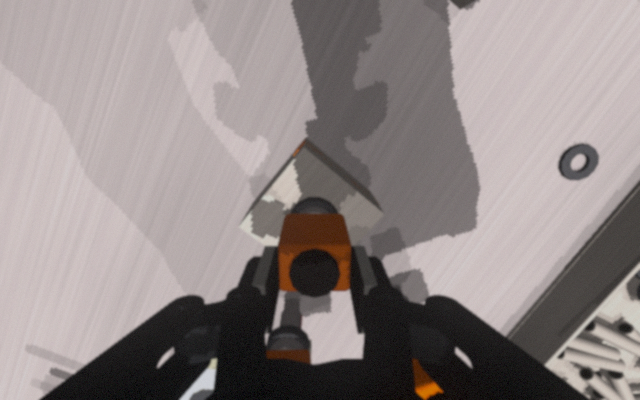

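View pics/sd5.png

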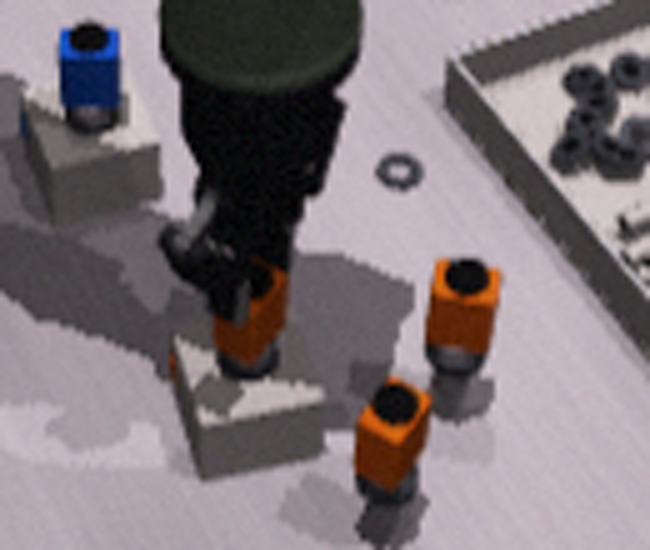

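Emit:
move_arm([
  [[0,0,3],[0,0,0]],
  [[0,0,15],[0,0,0]],
  [[0,0,40],[0,0,0]],
  [[0,0,75],[0,0,0]],
  [[0,0,110],[0,0,0]],
  [[0,0,145],[0,0,0]],
  [[0,0,165],[0,0,0]],
  [[0,0,165],[0,0,0]],
], grip_force=80)

```text
clock: 8.9
position: [0.4971, -0.2361, 0.272]
tool_rot: [3.14, 0.002, 2.054]
force: [0.2, 0.2, -4.2]
grip_width: 0.0333
```

Run:
```python
from h import *
s=observe();print(s['clock'],s['position'],s['tool_rot'],s['qpos'],s['grip_width'],s['force'],s['moment'])
g=save('wrist','w6.png')
pickle.dump((s,g),open('w6.pkl','wb'))
g=save('side','sd6.png',(270,150,430,290),5)
```

```text
8.9 [ 0.497081   -0.23608482  0.27202309] [3.13969302e+00 1.50888081e-03 2.05371746e+00] [-0.08656244  0.39912139  0.57636678  1.76564955 -0.24779326  1.0471843
  1.06129362] 0.03327635805795096 [ 0.18051387  0.15747117 -4.17885744] [ 0.03406037 -0.02902184 -0.003504  ]
```

View pics/w6.png

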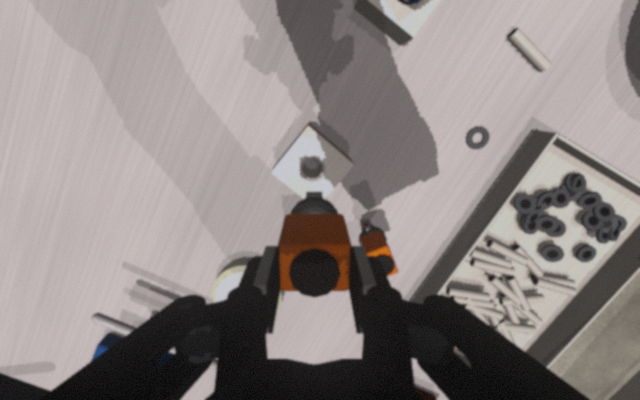

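View pics/sd6.png

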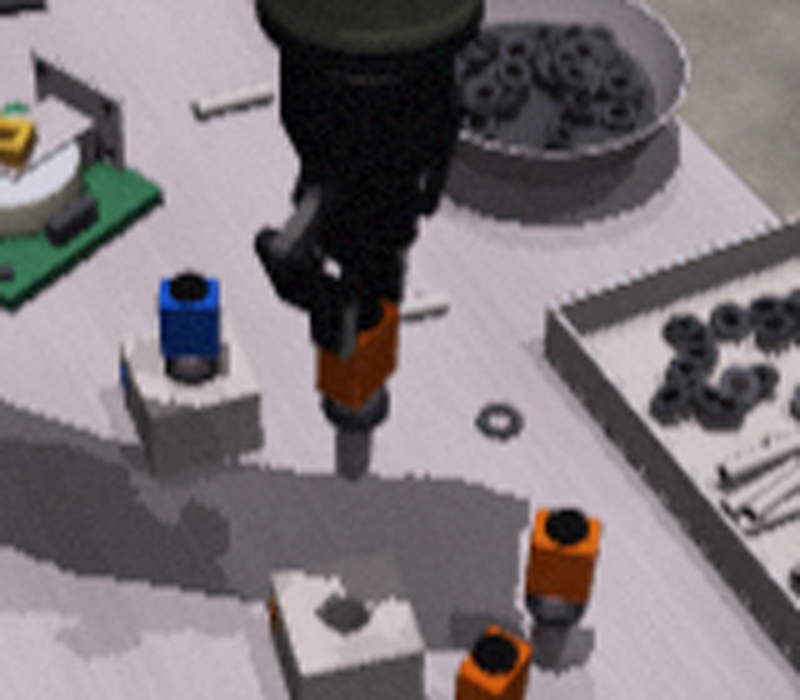

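Run:
```python
from h import *
s,g=pickle.load(open('w6.pkl','rb'))
f=g['frame'][:,:,::-1]
cv2.imwrite('pics/w6c.png',cv2.resize(f[100:300,240:400],None,fx=4,fy=3,interpolation=cv2.INTER_CUBIC)[:600])
for p in [(315.5,272),(315.5,271),(315.5,273)]:
    M=g['mount'];d=M[:3,:3]@[(p[0]-g['cx'])/g['fx'],(p[1]-g['cy'])/g['fy'],1];o=M[:3,3]
    print((o+d*(-.020-o[2])/d[2])*1000)
cv2.imwrite('pics/rect6.png',rect(g,(.4953,-.2382),.055,.05,6,s))
```

```text
[  1.03001499   0.40835335 -20.        ]
[  1.54778534   0.40768956 -20.        ]
[  0.51113717   0.40901857 -20.        ]
```

View pics/w6c.png

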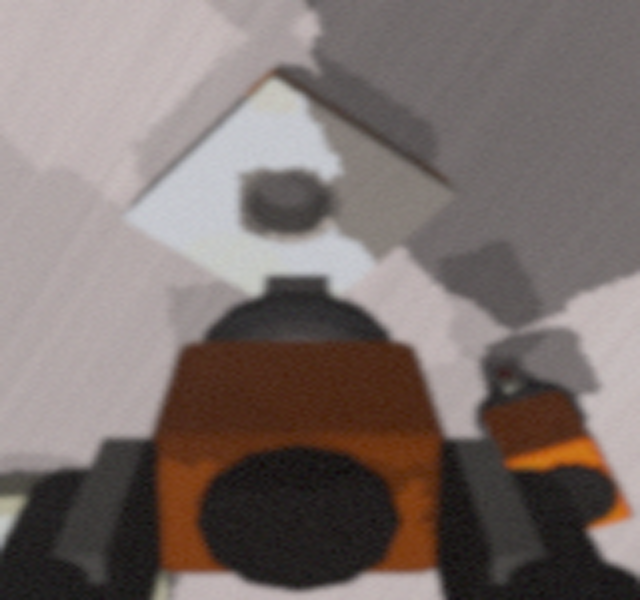

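View pics/rect6.png

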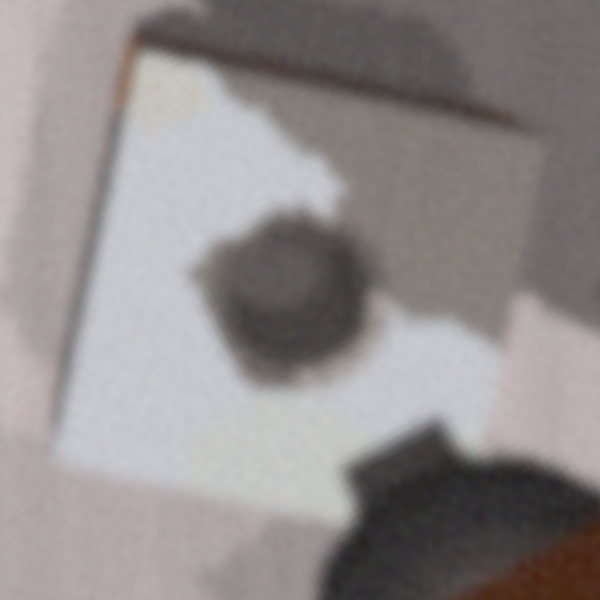

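Emit:
move_arm([
  [[-2,25,0],[0,0,0]],
  [[-4,75,0],[0,0,0]],
  [[-8,130,0],[0,0,0.05]],
  [[-12,185,0],[0,0,0.1]],
  [[-16,240,0],[0,0,0.15]],
  [[-20,295,0],[0,0,0.22]],
  [[-24,350,0],[0,0,0.3]],
  [[-28,400,0],[0,0,0.38]],
  [[-32,435,0],[0,0,0.416]],
  [[-32,449,0],[0,0,0.416]],
  [[-32,449,-20],[0,0,0.416]],
  [[-32,449,-30],[0,0,0.416]],
])

```text
clock: 10.5
position: [0.4644, 0.2122, 0.2392]
tool_rot: [-3.139, -0.0, 2.469]
force: [-0.3, -0.6, -3.0]
grip_width: 0.0332
```

Run:
```python
from h import *
g=grab_frame('wrist');s=observe();print(s['clock'],s['position'],np.degrees(s['tool_rot']),s['qpos'],s['grip_width'],s['force'],s['moment'])
g=save('wrist','w7.png')
g=save('side','sd7.png',(200,70,360,210),5)
g=save('scene','sc7.png',(310,140,470,280),5)
```

```text
10.55 [0.46411546 0.21205527 0.23849472] [-1.79835661e+02 -3.40977961e-02  1.41437768e+02] [-0.80719302  0.33844688  0.33636928  1.89326521 -0.13589854  0.93485653
  0.49050569] 0.03335730121999028 [-0.51996865 -0.3723146  -6.06488586] [-0.01688319  0.03956996 -0.01424195]
```

View pics/w7.png

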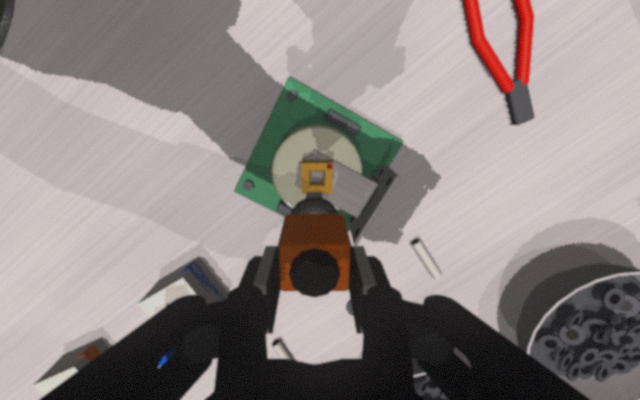

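View pics/sd7.png

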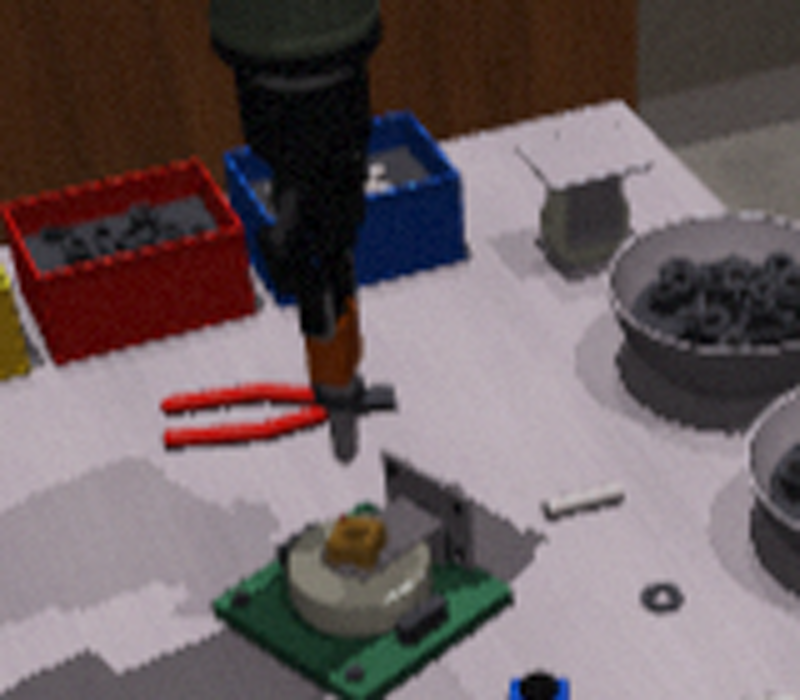

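View pics/sc7.png

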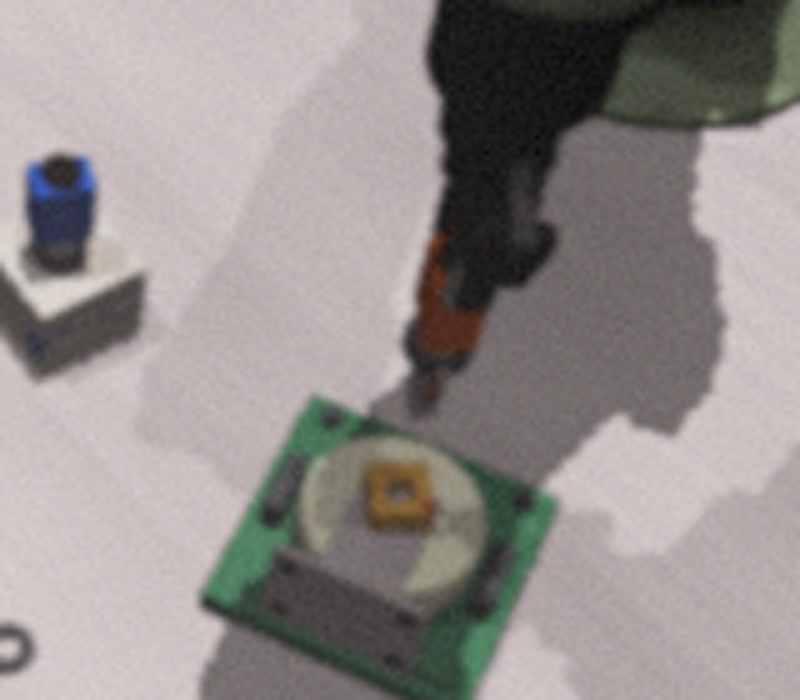

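Run:
```python
from h import *
s=observe();p=s['position'];x=toolT(s)[:3,0]*.0007;print(s['position'])
for n,c in [('side',(200,70)),('scene',(310,140))]:
    g=grab_frame(n)
    t=proj(g,[p[0]+x[0],p[1]+x[1],p[2]-.1034]);k=proj(g,[.4642,.2134,.072])
    print(n,'tip',(np.array(t)-c)*5,'nut',(np.array(k)-c)*5)
g=grab_frame('wrist');s=observe()
print(fitnut(g,s,(.4642,.2134),dbg='n7.png'))
```

```text
[0.46494046 0.2126282  0.24073456]
side tip [342.62951119 455.75333362] nut [351.17217681 531.31241904]
scene tip [420.86037183 417.32386679] nut [400.85858551 490.00528573]
((0.4640143798828125, 0.2141134490966797), (319.6264953613281, 302.8948974609375), -38.78436279296875)
```

View pics/n7.png

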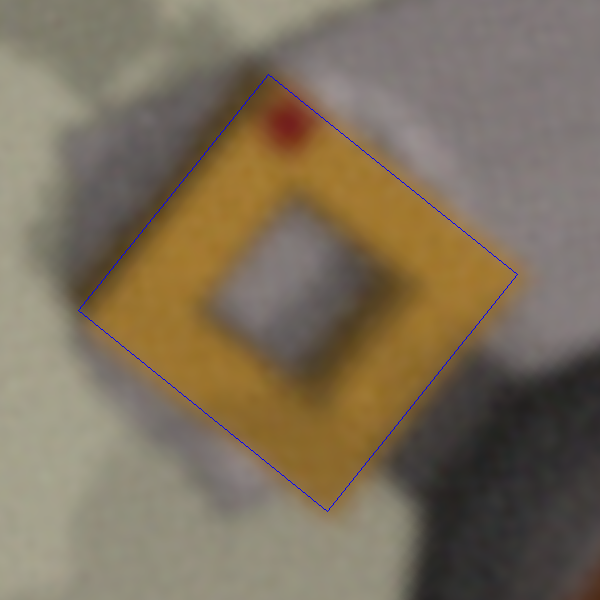

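Emit:
move_arm([
  [[0,0.5,-20],[0,0,0]],
  [[0,0.5,-40],[0,0,0]],
  [[0,0.5,-54],[0,0,0]],
  [[0,0.5,-58],[0,0,0]],
  [[0,0.5,-58],[0,0,0]],
])

```text
clock: 11.48
position: [0.4649, 0.2137, 0.1828]
tool_rot: [3.141, 0.0, 2.47]
force: [0.0, 0.7, -2.9]
grip_width: 0.0334
```

Run:
```python
from h import *
for i in range(3):
    s=observe();print(s['clock'],s['position'],np.degrees(s['tool_rot']),s['force'],s['moment'])
    if i<2: g=grab_frame('side')
g=save('side','sd8.png',(230,120,310,210),8)
g=save('scene','sc8.png',(340,190,440,280),8)
```

```text
11.475 [0.46491729 0.21365354 0.18284008] [1.79989552e+02 6.10835349e-03 1.41502561e+02] [ 1.27937095e-03  6.91880080e-01 -2.89764743e+00] [-0.0420487   0.00593267 -0.01002301]
11.525 [0.46501998 0.21370224 0.18308879] [1.79964895e+02 1.23073165e-02 1.41502886e+02] [ 0.67929691 -1.29010606 -3.02300045] [ 0.03531064  0.02610754 -0.02938534]
11.575 [0.46502767 0.21371191 0.18315018] [1.79955796e+02 1.41964975e-02 1.41501091e+02] [-0.73409348 -0.44738795 -3.3614969 ] [-0.07089234 -0.00234003  0.03379379]
```

View pics/sd8.png

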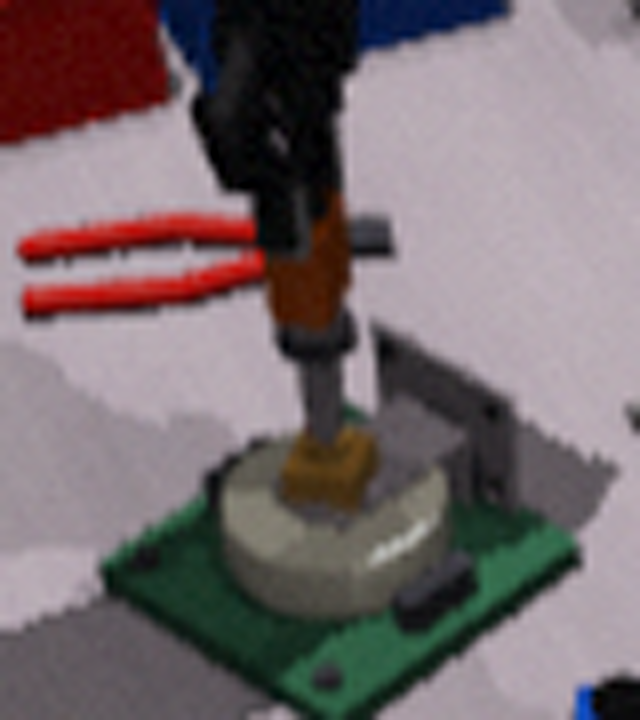

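View pics/sc8.png

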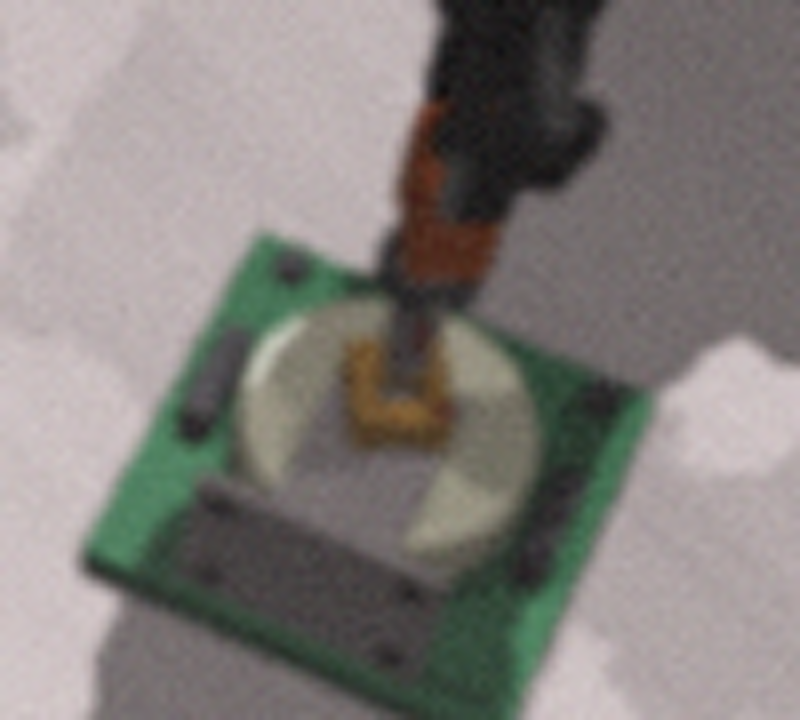

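Emit:
move_arm([
  [[0,0,-4],[0,0,0]],
  [[0,0,-8],[0,0,0]],
  [[0,0,-10],[0,0,0]],
  [[0,0,-12],[0,0,0]],
  [[0,0,-12],[0,0,0]],
])

```text
clock: 12.3
position: [0.4647, 0.2136, 0.1704]
tool_rot: [-3.141, -0.0, 2.47]
force: [0.2, 0.8, -3.3]
grip_width: 0.0332
```

Emit:
move_arm([
  [[0,0,-1.5],[0,0,0]],
  [[0,0,-3],[0,0,0]],
  [[0,0,-3],[0,0,0]],
])

```text
clock: 12.68
position: [0.4647, 0.2136, 0.1675]
tool_rot: [-3.142, -0.0, 2.47]
force: [-0.5, 0.4, -3.7]
grip_width: 0.033
```

Emit:
move_arm([
  [[0,0,-1.5],[0,0,0]],
  [[0,0,-3],[0,0,0]],
  [[0,0,-4.5],[0,0,0]],
  [[0,0,-4.5],[0,0,0]],
])

```text
clock: 13.18
position: [0.4647, 0.2136, 0.1629]
tool_rot: [-3.141, -0.0, 2.47]
force: [-0.2, -0.0, -2.0]
grip_width: 0.0333
```

Emit:
move_arm([
  [[0,0,-0.5],[0,0,0]],
  [[0,0,-1],[0,0,0]],
  [[0,0,-1.5],[0,0,0]],
  [[0,0,-1.5],[0,0,0]],
])

```text
clock: 13.68
position: [0.4647, 0.2136, 0.1616]
tool_rot: [-3.142, -0.0, 2.47]
force: [-0.7, -0.4, -3.2]
grip_width: 0.0333
```

Emit:
move_arm([
  [[0,0,-0.4],[0,0,0]],
  [[0,0,-0.8],[0,0,0]],
  [[0,0,-0.8],[0,0,0]],
])

```text
clock: 14.05
position: [0.4647, 0.2136, 0.1607]
tool_rot: [-3.142, 0.0, 2.47]
force: [-0.1, 0.8, -3.6]
grip_width: 0.0331
```

Emit:
move_arm([
  [[0,0,-0.3],[0,0,0]],
  [[0,0,-0.6],[0,0,0]],
  [[0,0,-0.6],[0,0,0]],
])

```text
clock: 14.42
position: [0.465, 0.2137, 0.1604]
tool_rot: [3.141, 0.0, 2.47]
force: [-0.4, -0.9, 4.5]
grip_width: 0.0327
```

Contact at the predicted depth (TCP z 0.1604 m, bit 15 mm into the recess) with about 8 N. Now turning clockwise in steps and watching the moment.

Emit:
move_arm([
  [[0,0,0],[0,0,-0.06]],
  [[0,0,0],[0,0,-0.13]],
  [[0,0,0],[0,0,-0.2]],
  [[0,0,0],[0,0,-0.27]],
  [[0,0,0],[0,0,-0.27]],
])

```text
clock: 15.05
position: [0.465, 0.214, 0.1604]
tool_rot: [3.141, 0.0, 2.2]
force: [-0.6, 0.6, 5.3]
grip_width: 0.0329
```

```bash
cat > o.py <<'E'
from h import *
M=[];F=[];P=[]
for i in range(4):
    s=observe();M.append(s['moment']);F.append(s['force']);P.append([*s['position']*1000,np.degrees(s['tool_rot'][2])])
    if i<3: grab_frame('scene')
print(s['clock'],np.round(P[-1],2),'F',np.round(np.mean(F,0),1),'Mz',np.round(np.array(M)[:,2],3),s['grip_width'],s['qpos'][6])
E
python3 o.py
```

```text
15.2 [465.11 213.91 160.46 126.14] F [-0.   1.2  5. ] Mz [0.015 0.01  0.022 0.044] 0.03329327687252517 0.31486683016529127
```

Emit:
move_arm([
  [[0,0,0],[0,0,-0.05]],
  [[0,0,0],[0,0,-0.1]],
  [[0,0,0],[0,0,-0.1]],
])

```text
clock: 15.58
position: [0.4651, 0.2139, 0.1604]
tool_rot: [3.141, 0.0, 2.101]
force: [0.6, 0.1, 5.3]
grip_width: 0.0331
```

```bash
python3 o.py
```

```text
15.725 [465.08 213.89 160.45 120.41] F [0.8 1.  5.1] Mz [0.024 0.025 0.025 0.035] 0.03305944760158273 0.23299778206740837
```

Emit:
move_arm([
  [[0,0,0],[0,0,-0.05]],
  [[0,0,0],[0,0,-0.1]],
  [[0,0,0],[0,0,-0.1]],
])

```text
clock: 16.1
position: [0.4651, 0.2139, 0.1605]
tool_rot: [3.141, -0.0, 2.001]
force: [0.0, 1.3, 5.6]
grip_width: 0.0329
```

```bash
python3 o.py
```

```text
16.25 [465.11 213.87 160.45 114.68] F [0.2 0.7 5.2] Mz [0.037 0.075 0.023 0.054] 0.033426895517559584 0.15142674833073216
```

Emit:
move_arm([
  [[0,0,0],[0,0,-0.04]],
  [[0,0,0],[0,0,-0.07]],
  [[0,0,0],[0,0,-0.07]],
])

```text
clock: 16.62
position: [0.4651, 0.2139, 0.1604]
tool_rot: [3.141, -0.0, 1.929]
force: [0.6, 1.5, 6.2]
grip_width: 0.0328
```

```bash
python3 o.py
```

```text
16.775 [465.09 213.86 160.44 110.58] F [0.5 1.1 6. ] Mz [ 0.033  0.073 -0.014  0.042] 0.03330632010851249 0.09315288658212979
```

Emit:
move_arm([
  [[0,0,0],[0,0,-0.04]],
  [[0,0,0],[0,0,-0.07]],
  [[0,0,0],[0,0,-0.07]],
])

```text
clock: 17.15
position: [0.4651, 0.2139, 0.1604]
tool_rot: [3.141, -0.0, 1.859]
force: [0.7, -0.5, 6.5]
grip_width: 0.0334
```

```bash
python3 o.py
```

```text
17.3 [465.08 213.83 160.44 106.57] F [1.  0.5 5.9] Mz [0.057 0.016 0.011 0.065] 0.03316775530548212 0.03636801009506276
```

Emit:
move_arm([
  [[0,0,0],[0,0,-0.04]],
  [[0,0,0],[0,0,-0.07]],
  [[0,0,0],[0,0,-0.07]],
])

```text
clock: 17.68
position: [0.4651, 0.2138, 0.1604]
tool_rot: [3.141, -0.0, 1.79]
force: [0.8, -0.0, 6.4]
grip_width: 0.0331
```

```bash
python3 o.py
```

```text
17.825 [465.09 213.82 160.43 102.56] F [0.3 0.9 5.7] Mz [0.104 0.133 0.067 0.138] 0.03333157436937032 -0.020206242818631266
```

Emit:
move_arm([
  [[0,0,0],[0,0,-0.04]],
  [[0,0,0],[0,0,-0.07]],
  [[0,0,0],[0,0,-0.07]],
])

```text
clock: 18.2
position: [0.4651, 0.2138, 0.1604]
tool_rot: [3.141, -0.0, 1.72]
force: [1.2, 1.3, 6.2]
grip_width: 0.0333
```

```bash
python3 o.py
```

```text
18.35 [465.06 213.83 160.41  98.56] F [1.  0.7 6.3] Mz [0.282 0.269 0.271 0.256] 0.033200378474608654 -0.07654160718375627
```

Emit:
move_arm([
  [[0,0,0],[0,0,-0.04]],
  [[0,0,0],[0,0,-0.07]],
  [[0,0,0],[0,0,-0.07]],
])

```text
clock: 18.73
position: [0.4651, 0.2138, 0.1604]
tool_rot: [3.141, -0.0, 1.65]
force: [-0.4, 0.5, 6.0]
grip_width: 0.0332
```

```bash
python3 o.py
```

```text
18.875 [465.07 213.82 160.41  94.55] F [0.6 0.3 6.4] Mz [0.257 0.332 0.279 0.262] 0.0329121487973747 -0.1328367764513876
```

Emit:
move_arm([
  [[0,0,0],[0,0,-0.05]],
  [[0,0,0],[0,0,-0.1]],
  [[0,0,0],[0,0,-0.15]],
  [[0,0,0],[0,0,-0.175]],
  [[0,0,0],[0,0,-0.175]],
])

```text
clock: 19.5
position: [0.4651, 0.2138, 0.1604]
tool_rot: [3.141, -0.0, 1.475]
force: [0.4, 1.0, 6.6]
grip_width: 0.033
```

```bash
python3 o.py
python3 - <<'E'
from h import *
save('wrist','w9.png',(240,130,400,290),5)
save('scene','sc9.png',(350,190,430,260),9)
save('side','sd9.png',(230,120,310,190),9)
E
```

```text
19.65 [465.09 213.82 160.41  84.53] F [0.6 0.6 6.1] Mz [0.313 0.268 0.326 0.248] 0.03326889078907741 -0.2728741097495643
```

View pics/w9.png

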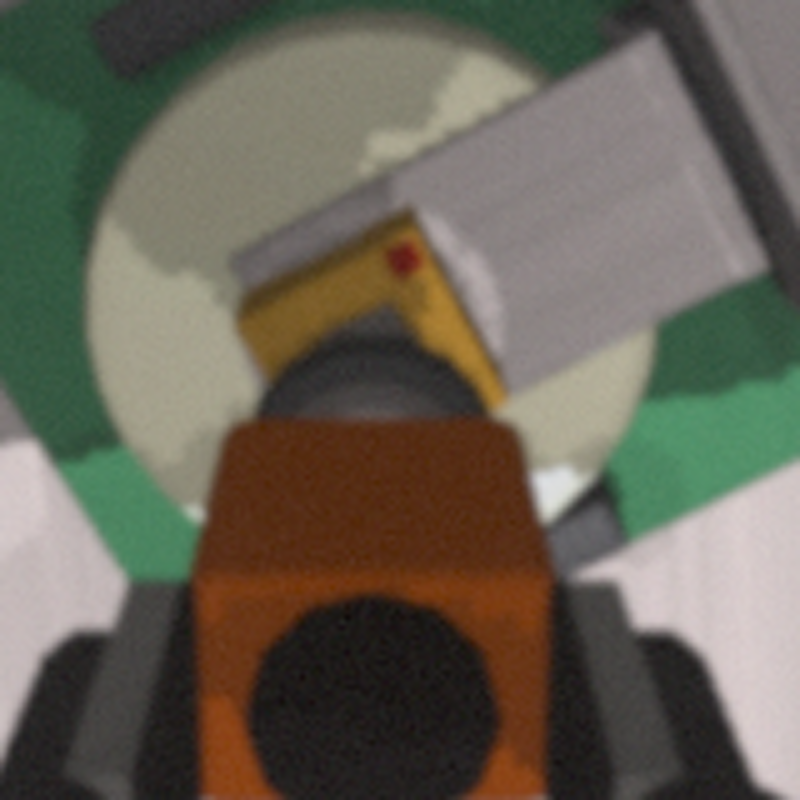

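View pics/sc9.png

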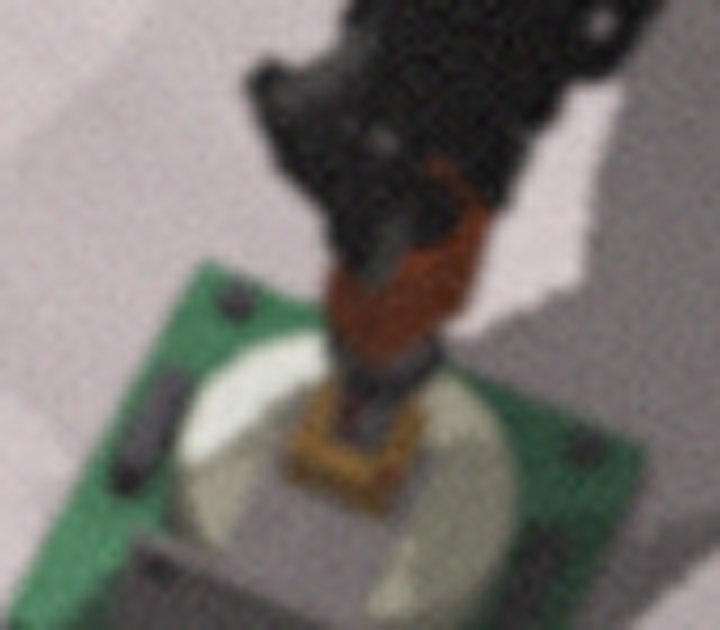

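View pics/sd9.png

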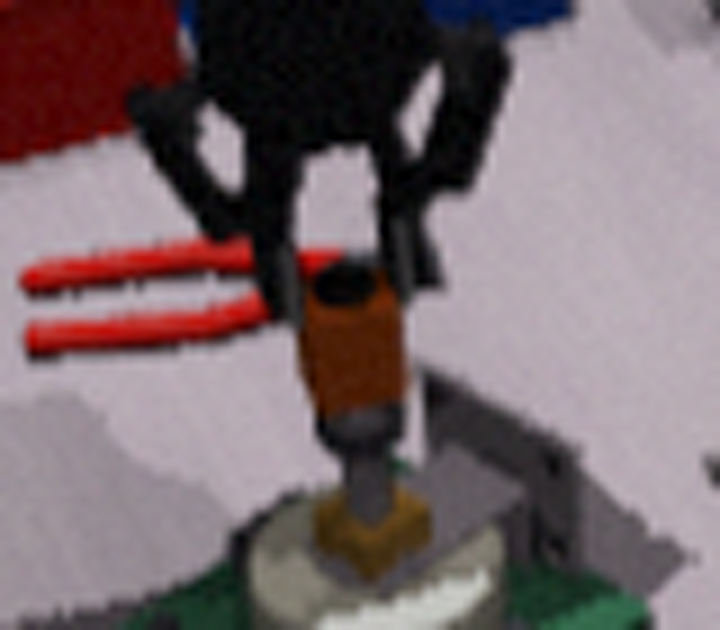

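Run:
```python
from h import *
s=observe();g=grab_frame('wrist')
im=rect(g,(.4645,.2137),.072,.03,10,s);cv2.imwrite('pics/rect9.png',im)
```

```text
(no output)
```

View pics/rect9.png

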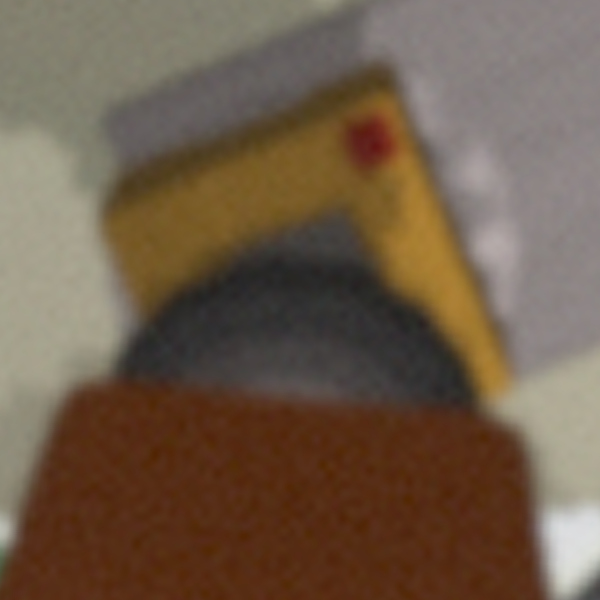

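Torque levelled off at about 0.28 N m. The tool has turned 57° and the nut about 32°, so allowing for the fit play the slip is roughly 15–18°. I'll stop here and lift straight out with no turning back.

Emit:
move_arm([
  [[0,0,2],[0,0,0]],
  [[0,0,6],[0,0,0]],
  [[0,0,12],[0,0,0]],
  [[0,0,20],[0,0,0]],
  [[0,0,40],[0,0,0]],
  [[0,0,60],[0,0,0]],
  [[0,0,60],[0,0,0]],
])

```text
clock: 20.72
position: [0.4652, 0.2139, 0.2216]
tool_rot: [3.14, -0.002, 1.475]
force: [0.4, 0.1, -3.4]
grip_width: 0.0333
```

```bash
python3 o.py
python3 - <<'E'
from h import *
g=save('wrist','w10.png',(220,100,420,300),4);s=observe()
print(fitnut(g,s,(.4642,.2134),dbg='n10.png'))
save('scene','sc10.png',(350,160,450,260),7)
E
```

```text
20.875 [464.33 213.59 219.67  84.51] F [-0.2  0.5 -3.5] Mz [-0.013 -0.002  0.002  0.067] 0.03282839313883653 -0.335099080243146
((0.4649924255371094, 0.21422073974609376), (320.0075988769531, 309.8441162109375), -65.85445404052734)
```

View pics/w10.png

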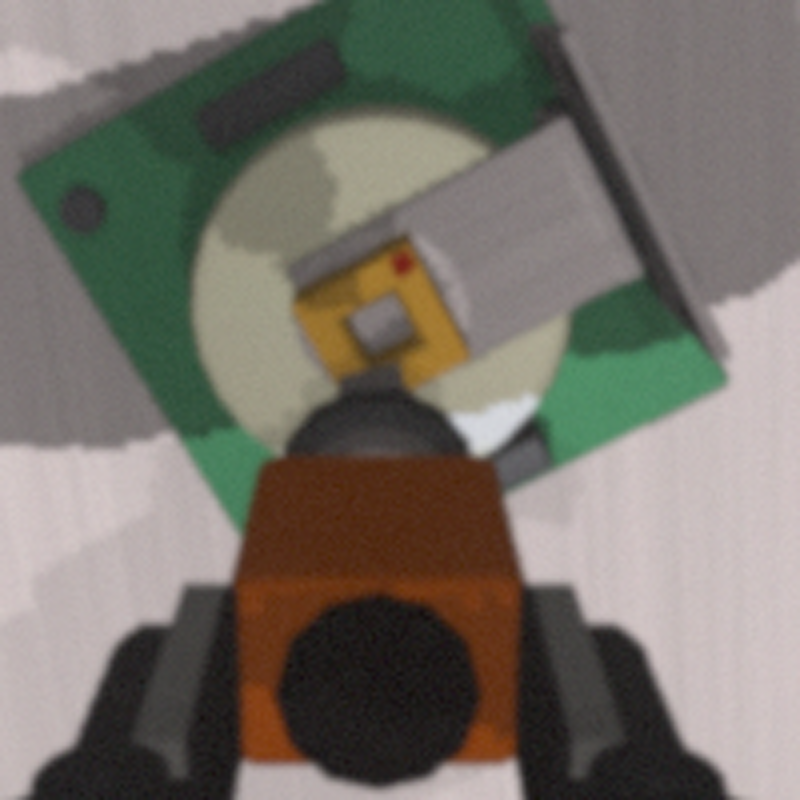

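View pics/sc10.png

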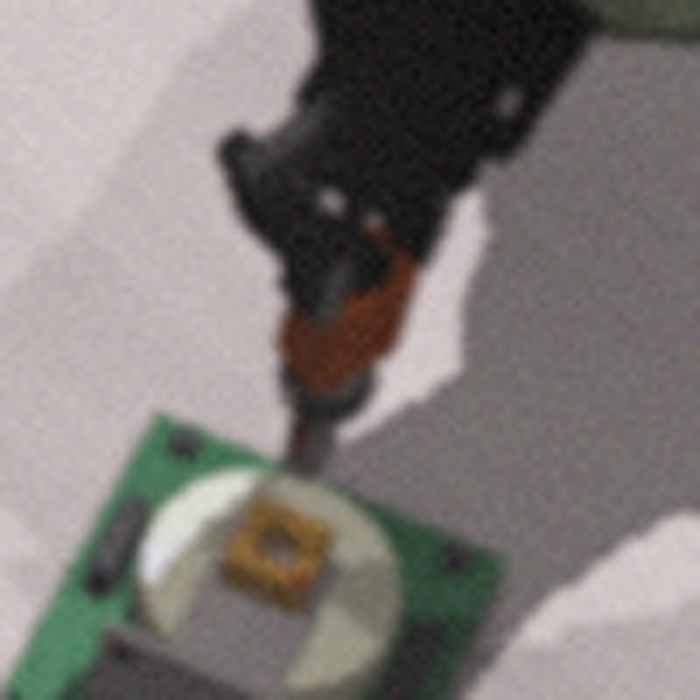

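Emit:
move_arm([
  [[0,0,30],[0,0,0]],
  [[0,-10,50],[0,0,0]],
  [[3,-50,52],[0,0,0]],
  [[7,-105,52],[0,0,0]],
  [[11,-160,52],[0,0,0]],
  [[15,-215,52],[0,0,0]],
  [[19,-270,52],[0,0,0]],
  [[23,-325,52],[0,0,0]],
  [[27,-380,52],[0,0,0]],
  [[30,-430,52],[0,0,0]],
  [[31,-451,52],[0,0,0]],
  [[31,-451,52],[0,0,0]],
])

```text
clock: 22.48
position: [0.495, -0.2391, 0.2715]
tool_rot: [-3.14, 0.001, 1.472]
force: [-0.9, 1.0, -3.4]
grip_width: 0.0332
```

```bash
python3 o.py
python3 - <<'E'
from h import *
s=observe();g=save('wrist','w11.png',(200,80,440,300),3.3)
cv2.imwrite('pics/rect11.png',rect(g,(.4953,-.2378),.055,.05,6,s))
save('scene','sc11.png',(220,90,340,190),6)
save('side','sd11.png',(280,170,400,310),5)
E
```

```text
22.625 [ 495.77 -236.41  271.77   84.55] F [-0.1  0.9 -3.2] Mz [-0.032 -0.011  0.012  0.023] 0.032948237026988694 0.5716443479387063
```

View pics/rect11.png

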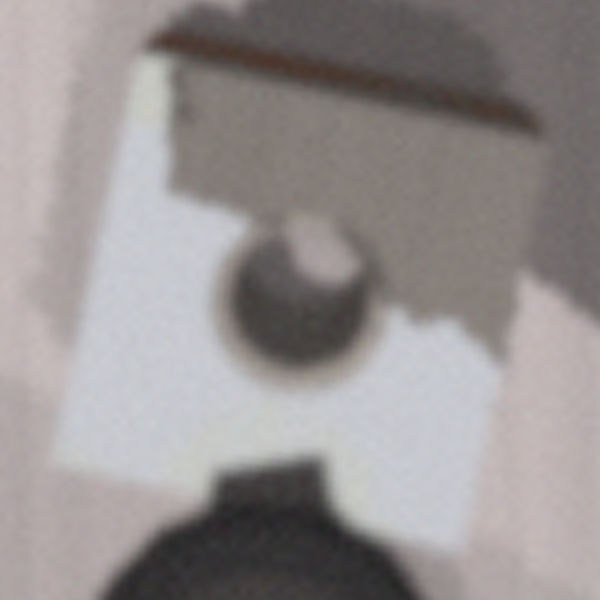

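View pics/sc11.png

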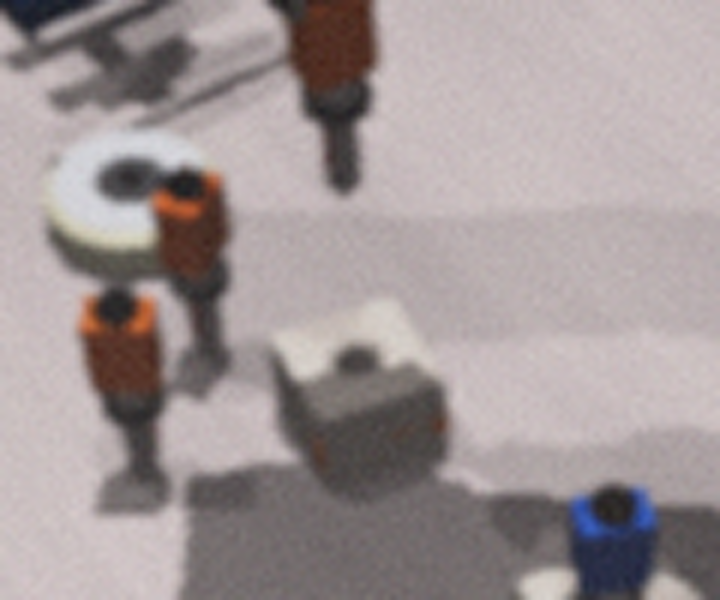

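View pics/sd11.png

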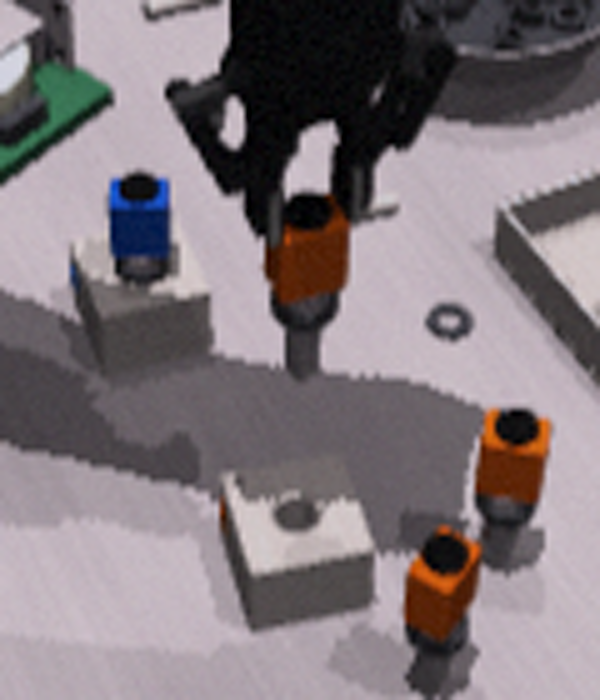

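Emit:
move_arm([
  [[0,-1,-25],[0,0,0]],
  [[0,-1,-60],[0,0,0]],
  [[0,-1,-90],[0,0,0]],
  [[0,-1,-105],[0,0,0]],
  [[0,-1,-115],[0,0,0]],
  [[0,-1,-122],[0,0,0]],
  [[0,-1,-122],[0,0,0]],
])

```text
clock: 23.65
position: [0.4958, -0.2384, 0.1503]
tool_rot: [3.141, -0.0, 1.475]
force: [1.1, -0.4, -2.1]
grip_width: 0.0333
```

```bash
python3 o.py
```

```text
23.8 [ 496.   -238.53  150.72   84.5 ] F [ 0.2 -0.2 -2.8] Mz [ 0.004  0.043  0.056 -0.029] 0.033069948951945635 0.684231709535639
```

Emit:
move_arm([
  [[0,0.5,-8],[0,0,0]],
  [[0,0.5,-18],[0,0,0]],
  [[0,0.5,-28],[0,0,0]],
  [[0,0.5,-37],[0,0,0]],
  [[0,0.5,-41],[0,0,0]],
  [[0,0.5,-42.5],[0,0,0]],
  [[0,0.5,-42.5],[0,0,0]],
])

```text
clock: 24.68
position: [0.4958, -0.238, 0.1078]
tool_rot: [3.141, 0.0, 1.475]
force: [0.6, -0.2, -2.8]
grip_width: 0.033
```

```bash
python3 o.py
```

```text
24.825 [ 495.89 -237.93  107.92   84.5 ] F [ 0.3 -0.  -3.6] Mz [ 0.003 -0.055 -0.032  0.006] 0.033089454890020104 0.7246822479312602
```

Emit:
move_arm([
  [[0,0,-0.5],[0,0,0]],
  [[0,0,-1],[0,0,0]],
  [[0,0,-1.2],[0,0,0]],
  [[0,0,-1.2],[0,0,0]],
])

```text
clock: 25.32
position: [0.4958, -0.2379, 0.1067]
tool_rot: [3.141, -0.0, 1.475]
force: [-2.1, 1.3, 3.5]
grip_width: 0.0327
```

```bash
python3 o.py
```

```text
25.475 [ 495.79 -237.94  106.64   84.49] F [-2.   0.9  5. ] Mz [ 0.031 -0.035  0.011  0.016] 0.032902013373508926 0.7258642642413181
```

Emit:
move_arm([
  [[0,0,-0.4],[0,0,0]],
  [[0,0,-0.7],[0,0,0]],
  [[0,0,-0.7],[0,0,0]],
])

```text
clock: 25.85
position: [0.4959, -0.238, 0.1065]
tool_rot: [3.141, -0.0, 1.475]
force: [-5.7, 2.8, 19.1]
grip_width: 0.033
```

```bash
python3 o.py
```

```text
26.0 [ 495.89 -238.03  106.54   84.49] F [-4.9  3.7 19.3] Mz [-0.031 -0.02  -0.011  0.063] 0.032990942392938476 0.7265251009056618
```

Collar is down: firm contact at TCP z 0.1065, the same height as at pick-up. I'll ease off, release and retreat.

Emit:
move_arm([
  [[0,0,0.7],[0,0,0]],
  [[0,0,0.7],[0,0,0]],
])

```text
clock: 26.25
position: [0.4958, -0.2379, 0.1066]
tool_rot: [3.141, -0.0, 1.475]
force: [-2.6, 1.4, 6.6]
grip_width: 0.0331
```

Emit:
move_arm([
  [[0,0,0],[0,0,0]],
  [[0,0,0],[0,0,0]],
  [[0,0,0],[0,0,0]],
  [[0,0,0],[0,0,0]],
  [[0,0,0],[0,0,0]],
  [[0,0,0],[0,0,0]],
], jaw=80)

```text
clock: 27.0
position: [0.4958, -0.2379, 0.1065]
tool_rot: [3.142, -0.0, 1.475]
force: [1.0, -0.1, -0.4]
grip_width: 0.0799
```

Emit:
move_arm([
  [[0,0,5],[0,0,0]],
  [[0,0,25],[0,0,0]],
  [[0,0,55],[0,0,0]],
  [[0,0,90],[0,0,0]],
  [[0,0,130],[0,0,0]],
  [[0,0,150],[0,0,0]],
  [[0,0,150],[0,0,0]],
])

```text
clock: 27.88
position: [0.4962, -0.2381, 0.2579]
tool_rot: [3.139, 0.0, 1.475]
force: [0.5, -0.2, 0.4]
grip_width: 0.0803
```

```bash
python3 o.py
python3 - <<'E'
from h import *
save('wrist','w12.png',(180,80,480,300),2.6)
save('scene','sc12.png',(220,90,340,190),6)
save('side','sd12.png',(280,170,400,310),5)
E
```

```text
28.025 [ 495.44 -237.63  255.83   84.51] F [-0.2  0.2 -0.1] Mz [-0.011  0.002 -0.029  0.009] 0.07978284578159484 0.5889940555737069
```

View pics/w12.png

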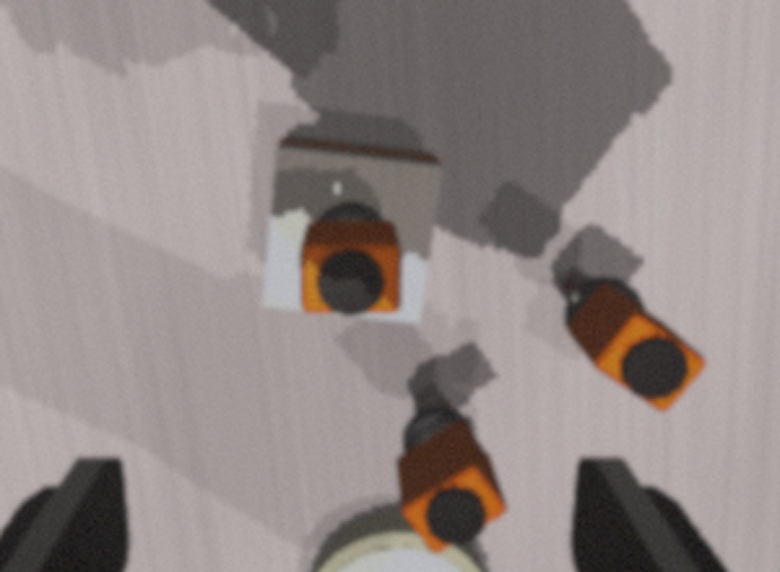

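View pics/sc12.png

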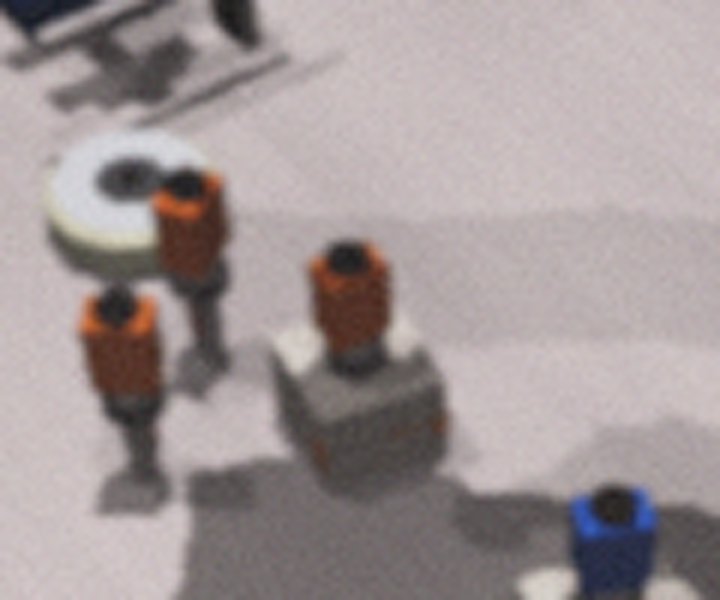

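View pics/sd12.png

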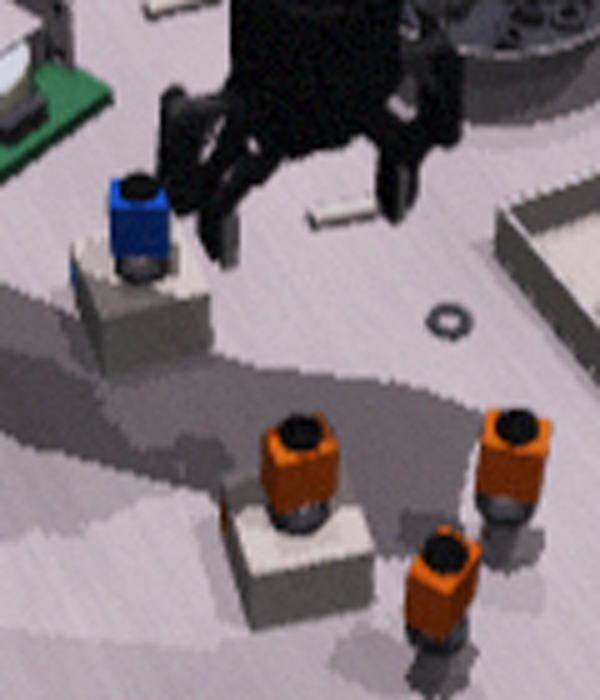

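The driver stands upright with its collar on the stand top, and the gripper is clear of everything. The neighbours haven't moved. Handing in.

```bash
python3 -c "
from workcell import *
print(job_done())"
```

```text
the job is handed in; nothing more can be done
None
```

I handed in the job at about 28 s of the 64 s limit. The orange driver seated fully in the nut, turned clockwise until its clutch slipped, and is back in its own stand.

- **Which driver:** I took the orange one in the orange-striped stand. It was the nearest orange driver, 0.55 m from the base, against about 0.63 m and 0.66 m for the other two.
- **Seating:** The bit went in with no measurable resistance and landed on the axle at the predicted 15 mm depth. The contact force was about 8 N, and up to 10 N while turning.
- **Turning:** I turned it 57° clockwise. The torque began to rise about 39° in and levelled off at about 0.28 N m, which is the clutch slipping. I lifted it straight out without turning back.
- **Returning:** It came to firm contact in the stand at the same height it was picked up from. The last pictures show it upright with its collar on the stand. The other two orange drivers and the blue one looked undisturbed, and the gripper was clear.

**Checks that disagreed:** My two estimates of the slip differ. The torque readings give about 15°. Measuring the nut's final angle in the pictures gives about 18–23°, because the pictures put the nut's turn anywhere from 27° to 32°. Both are well below 40°. I never got a clear view of the white and red stripes, so the slip is not confirmed that way.

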